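Drift the receiver block into line and fit the vessel holder's bolt

ROBOT

A 6-joint arm with a two-finger parallel gripper is mounted at the origin on a cart in front of the work surface, level with it; the furniture and walls round the work are solid. World frame = base frame: x ahead of the robot, y to its left, z up, the work surface at z = 0. Lengths are in m, angles in degrees, forces in N, time in s.
With the tool pointing down it reaches from about 0.25 to 0.85 m from the base axis. Payload 12.5 kg.
Tool frame: the origin (TCP) lies midway between the tips of the shut fingers; the grasp point (between the pads) lies pinch_z behind it (pinch_z is the distance from the TCP to the grasp point, in m); x points along the fingers, y is the direction in which the jaws open and shut, and the axes are right-handed (so a half turn about x gives the same grasp; the last joint's range is limited). The gripper opens to 93 mm and grips with 3 to 60 N. Pads are 15 mm wide; open, the fingers measure 128 mm over their backs; the gripper's body (75 mm by 188 mm) begins 65 mm behind the grasp point.
Start: joints at [-69.534, 20.094, 94.641, -0, 65.266, -4.847], TCP at [0.235, -0.497, 0.189] pointing down, gripper open.
Joint ranges: [-157.81, 157.81], [-45, 120.19], [0.68, 151.7], [-89.99, 269.99], [4.06, 180], [-164.3, 164.3]. Speed limits (degrees/s): [127.2, 127.2, 159.86, 180, 180, 180].

INTERFACE

Orientations are given as a 3x3 rotation matrix whose columns are the frame's x, y, z axes.
In Python, from bench import sense, capture, hand_in, pinch_z gives the robot as it stands. The module is installed in compiled form; this text tells all that it offers.
- The arm moves only by the tool play_rows, never from a script. Its argument "series" is a list of rows, each an object of numbers: "tx", "ty", "tz": the shift along the tool's x, y, z in m; "yaw": the turn about the tool's x in degrees; "claw": the gripper's target within -1 to 1 (shut at 1, half-way at 0, fully open at -1). A call has 1 to 12 rows; each row is the pose to reach, as a shift and turn from the pose measured when the call began, along the tool's axes at that moment; what a row does not reach only later rows make up. A row lasts 1/12 s, in which the tool goes at most 41.7 mm and 7.16 degrees, less where a joint would pass 70% of its speed; a pose out of reach is approached as far as the arm can. A call with a gripper value outside its range is refused whole. The fingers move at their own pace and stop on an object; "grip_force" is the grip in N (left out, the last holds). Time passes only in rows, so rows that repeat a pose let the fingers close. It gives the time, the measured TCP pose, the force and the opening at its end, in the units of the state.
- sense(): the state, without advancing time (a new reading comes with each control period).
- capture(name): name is "side" or "top" or "wrist"; returns a dict with "frame" (420x560x3 uint8, red, green, blue), "z_map" (420x560 float32, m along the optical axis (not along the pixel's ray), 0 where there is no reading), "fov_y" (degrees; the focal length in pixels is half the picture's height over the tangent of half this angle, whatever the lens; pixels are square), "cx", "cy" (the principal point, pixels), "R" (3x3) and "t" (3): a world point X has camera coordinates R X + t; the wrist camera has in their place "hand_eye" (4x4, takes a point from camera to tool coordinates, whose origin is the TCP and whose axes are the tool frame's). Camera axes: x right, y down, z forward; pixel columns grow to the right and rows downward; lengths in m; the calibration is good to about 2 mm. A picture is of the moment at which its call begins: read the wrist's pose just before it.
- hand_in(): hands the job in, once; it reports no verdict.
The state is a dict: "t": time; "joints": joint angles; "qvel": joint speeds; "joint_efforts": joint torques, N m; "tcp_pos": TCP position; "orientation": TCP orientation; "wrist_force": force on the tool from outside, world axes, zero at the start; "ft_torque": the same for the moment, N m; "gripper_width": opening from 0.0 (shut) to 1.0 (fully open).
Only numpy, scipy, OpenCV 4.12 (cv2) and the standard library are available. Lean on these libraries where they do the work, as an engineer would, in place of code of your own. Each camera call takes 0.05 s, during which the arm holds its last target.

TASK

One of the two bolts of the vessel holder is missing, and the receiver block under its open hole has crept along the slot, so the bolt will not pass. Stand the small bottle that is in the way upright on the bench clear of the holder, feel for the bore below with the tapered drift, lever the two holes into line and press the drift fully home; then put the drift back upright in a bore of the tool block and drop the bolt fully home in the hole, collar flat on the plate, without pushing on the holder with the fingers or knocking over or shifting the screw ring or the second bottle beyond the tool block.

Things in the scene. Friction and masses are not known exactly. Their poses are not given: they have to be found in the camera images.
- bolt_hole (a point): Centre of the open round hole, 20 mm diameter, in the grey foot plate of the vessel holder, at the plate's top face, 68 mm above the bench. Axes as the holder's: x along plate and slot, from this hole towards the socket, z up. The plate is 12 mm thick, 74 mm wide and ends 31 mm beyond the hole.
- holder: Vessel holder, fixed: aluminium T-slot rail 240 mm long in x, 84 mm wide (foot flange 112 mm wide, 7 mm high), 56 mm high; on it the foot plate, on that an open steel socket, 100 mm diameter, rim 110 mm above the bench. Origin on the bench under the socket's axis; the open hole is at x = -105 mm, a bolt already fitted at x = +73 mm.
- slot (a point): Point on the open hole's axis at the underside of the foot plate, 56 mm above the bench. Here begins the steel receiver block: 60 mm long, 40 mm deep, plain 20 mm through bore, 9 mm free below. It slides in the slot along x only, stiffly (about 6 N), and stays where left. Its bore is off by 8 to 11 mm to +x or to -x: not measured, look down the hole or feel.
- drift_mid (a point): Half-way up the steel tapered drift (134 mm, 0.25 kg), on its axis; z points from nose to handle. From the nose end: nose 7 mm diameter for 16 mm, taper to 18.4 mm diameter at 42 mm, straight to 59 mm, stop collar 30 mm diameter to 65 mm, round grooved handle 23.6 mm diameter to 134 mm. It stands nose down in either bore of the tool block, collar on top. Home in the holder, its collar lies on the plate.
- bolt_mid (a point): Half-way up the loose steel bolt (90 mm, 0.25 kg), on its axis; z points from shank to head. From the lower end: plain unthreaded shank 18 mm diameter, 40 mm long, end chamfered 4 mm high to 12 mm diameter; collar 32 mm diameter to 46 mm; round knurled head 30 mm diameter to 90 mm. It stands shank down in the other bore of the tool block, collar on top.
- bolt: The same loose bolt; origin at the lower end of its shank.
- bore_near (a point): Mouth of the bore of the tool block that is nearer to the robot, at the block's top face. White plastic block, fixed, 139 mm long in its x (foot flange 154 mm long, 6 mm high), 64 mm wide, 66 mm high; two bores 22 mm diameter, 70 mm apart, open down to the foot 6 mm above the bench. Its x points to the other bore.
- bore_far (a point): Mouth of the other bore of the tool block, 70 mm further in the block's x, at the top face.
- bottle_mid (a point): Centre of the small white capped bottle that stands over the hole on the foot plate, half-way up its 78 mm; 42 mm diameter, z along its axis, light (60 g). There is free bench to the right of the holder, nearer to the robot than the 400 mm high calorimeter cabinet that rises about 100 mm to the right of the holder.
- bottle: The same bottle; origin at the centre of its underside.
- ring_mid (a point): Bystander: knurled steel screw ring, 80 mm diameter, 28 mm high, lying beyond the tool block; the point is its centre.
- jar_mid (a point): Bystander: a second white capped bottle like the first, 42 mm diameter, 78 mm high, standing on the bench beyond the tool block; the point is half-way up.
Not all that is in view belongs to the job. Leave any pink look-alike of the bottle alone.

How it is judged:
By the outcome, as a careful person would: the job done as asked, in the order asked, and still so for the second after the job is handed in, with the robot touching nothing.
It also fails if it takes over 67 s, if anything falls off the work surface, if the arm or the gripper's body presses on something with over 40 N, if the wrist force passes 120 N, or if a joint passes its speed limit or range.

## Working session

There is one attempt and no reset: what is moved stays moved. The work goes in short steps, Python scripts to look and compute and a tool call to move; the robot and the scene stay as the last step left them, time stands still between calls to the robot, and variables do not carry over. Pictures are saved under pics/ and viewed, and the job is handed in when it is done.

Besides the shell and the picture viewer there is one more tool, called by a JSON object that holds its "fn" and its "kwargs". play_rows: Moves the arm, as the interface text tells. Its arguments: {"type":"object","properties":{"series":{"type":"array","items":{"type":"object","properties":{"tx":{"type":"number"},"ty":{"type":"number"},"tz":{"type":"number"},"yaw":{"type":"number"},"claw":{"type":"number"}}}},"grip_force":{"type":"number"}},"required":["series"]}

```bash
ls; mkdir -p pics
cat > h.py <<'E'
import numpy as np, cv2
from bench import sense, capture, hand_in, pinch_z
def f(c): return 210/np.tan(np.radians(c['fov_y'])/2)
def cloud(c,s=None):
    z=c['z_map'];h,w=z.shape;v,u=np.mgrid[:h,:w];k=f(c)
    P=np.stack([(u-c['cx'])/k*z,(v-c['cy'])/k*z,z],-1)
    if 'R' in c: W=(P-np.array(c['t']))@np.array(c['R'])
    else:
        H=np.array(c['hand_eye']);T=P@H[:3,:3].T+H[:3,3]
        W=T@np.array(s['orientation']).T+np.array(s['tcp_pos'])
    W[z<=0]=np.nan
    return W
def ray(c,u,v,s=None):
    k=f(c);d=np.array([(u-c['cx'])/k,(v-c['cy'])/k,1.])
    if 'R' in c:
        R=np.array(c['R']);return -R.T@np.array(c['t']),R.T@d
    H=np.array(c['hand_eye']);Q=np.array(s['orientation'])
    return Q@H[:3,3]+np.array(s['tcp_pos']),Q@H[:3,:3]@d
def onz(c,u,v,z,s=None):
    o,d=ray(c,u,v,s);return o+d*(z-o[2])/d[2]
def save(c,n): cv2.imwrite('pics/'+n+'.png',c['frame'][:,:,::-1])
def proj(c,X,s=None):
    k=f(c)
    if 'R' in c: p=np.array(c['R'])@X+np.array(c['t'])
    else:
        H=np.array(c['hand_eye']);Q=np.array(s['orientation'])
        p=H[:3,:3].T@(Q.T@(np.array(X)-s['tcp_pos'])-H[:3,3])
    return c['cx']+k*p[0]/p[2],c['cy']+k*p[1]/p[2]
E
python3 - <<'E'
from h import *
np.set_printoptions(precision=4,suppress=True)
s=sense();print({k:np.round(v,4).tolist() for k,v in s.items()},pinch_z)
for n in ['side','top','wrist']:
    c=capture(n);save(c,n+'0');np.savez('/tmp/%s0.npz'%n,**c)
    print(n,c['fov_y'],c.get('R'),c.get('t'),c.get('hand_eye'))
E
```

```text
pics
{'t': 0.0, 'joints': [-69.5331, 20.1233, 94.677, -0.0011, 65.2664, -4.8477], 'qvel': [0.0571, -0.01, 0.0306, -0.0315, -0.0668, 0.0398], 'joint_efforts': [-0.001, -49.7324, -28.5256, 0.0698, 0.0256, -0.0001], 'tcp_pos': [0.2351, -0.4968, 0.1885], 'orientation': [[-0.0004, 0.4276, -0.904], [0.0011, -0.904, -0.4276], [-1.0, -0.0012, -0.0001]], 'wrist_force': [0.0361, 0.5345, 0.6907], 'ft_torque': [0.0144, 0.0048, -0.0255], 'gripper_width': 1.0012} 0.0188
side 45.74210067217504 [[-0.9998  0.0031 -0.0217]
 [ 0.0188  0.6312 -0.7754]
 [ 0.0113 -0.7756 -0.6311]] [ 0.4723 -0.1881  1.2036] None
top 54.260991987601344 [[ 0.0126 -0.9999  0.0013]
 [-0.993  -0.0127 -0.1172]
 [ 0.1172  0.0001 -0.9931]] [0.3915 0.4843 0.8941] None
wrist 63.608378882353065 None None [[ 0.0009 -0.2826  0.9592 -0.1957]
 [ 1.      0.0003 -0.0008  0.    ]
 [-0.      0.9592  0.2826 -0.0791]
 [ 0.      0.      0.      1.    ]]
```

View pics/side0.png

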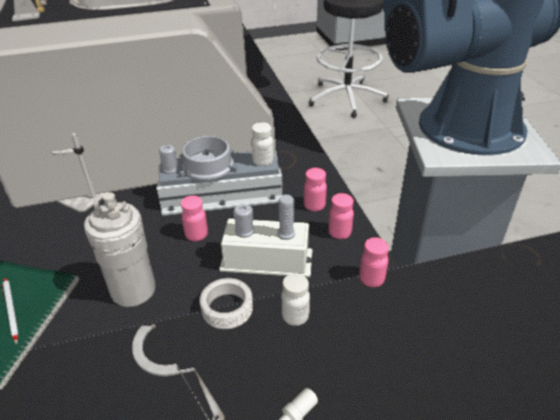

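View pics/top0.png

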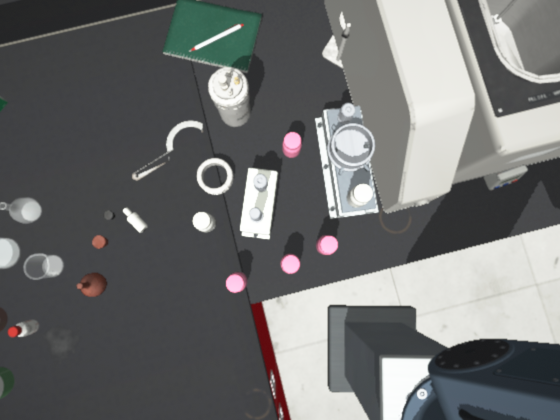

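View pics/wrist0.png

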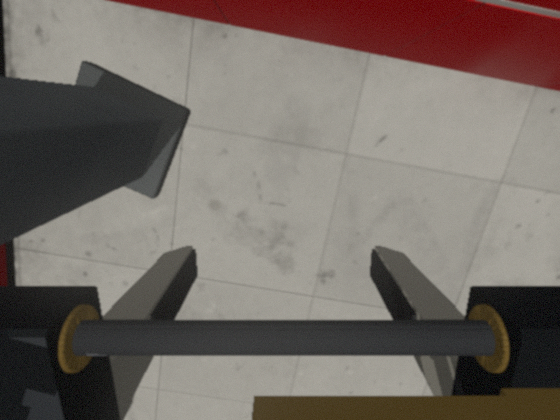

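The side view shows the holder with the white bottle at about (262,143), and the tool block with its bolt at (244,220) and drift at (286,215). The ring is at (227,303), the jar at (295,300), and there are pink decoys. The top view shows the holder on the right at (350,160) and the tool block at (260,203). Next I'll measure.

Run:
```python
from h import *
np.set_printoptions(precision=4,suppress=True)
c=dict(np.load('/tmp/top0.npz'));W=cloud(c)
im=c['frame'][90:310,180:440];cv2.imwrite('pics/topz.png',cv2.resize(im,None,fx=3,fy=2.7,interpolation=cv2.INTER_CUBIC)[:600,:780,::-1])
for n,p in dict(bottle=(361,194),drift=(255,213),bolt=(260,181),ring=(214,176),jar=(203,221),socket=(352,145),fitted=(348,110),pinkA=(328,244),pinkB=(290,263),pinkC=(292,140)).items(): print(n,W[p[1],p[0]])
c=dict(np.load('/tmp/side0.npz'));W=cloud(c)
im=c['frame'][100:340,130:400];cv2.imwrite('pics/sidez.png',cv2.resize(im,None,fx=2.9,fy=2.5,interpolation=cv2.INTER_CUBIC)[:,:,::-1])
```

```text
bottle [0.4933 0.2324 0.1462]
drift [0.4536 0.4406 0.1414]
bolt [0.5231 0.4332 0.1114]
ring [0.5536 0.5456 0.0012]
jar [0.4417 0.554  0.0772]
socket [0.6123 0.2357 0.0729]
fitted [0.6762 0.251  0.1139]
pinkA [0.3965 0.2889 0.0765]
pinkB [0.3557 0.3687 0.0764]
pinkC [0.6204 0.3667 0.0776]
```

View pics/topz.png

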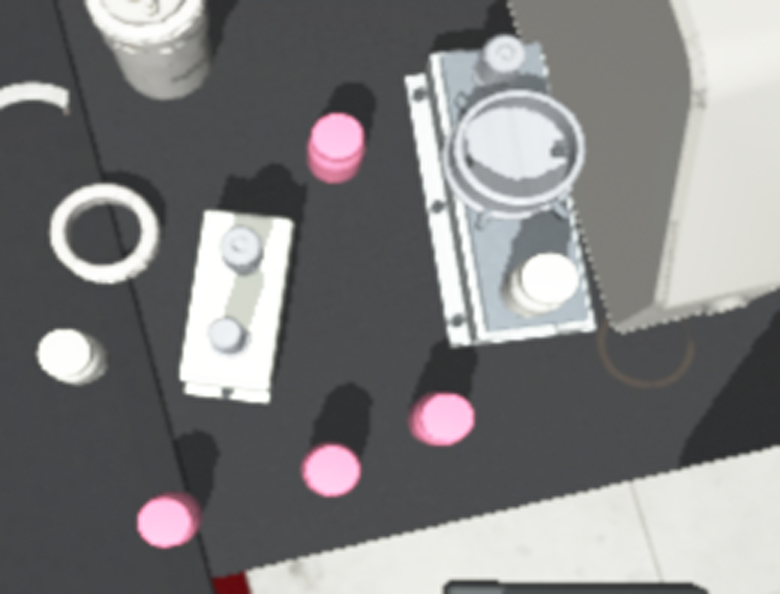

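View pics/sidez.png

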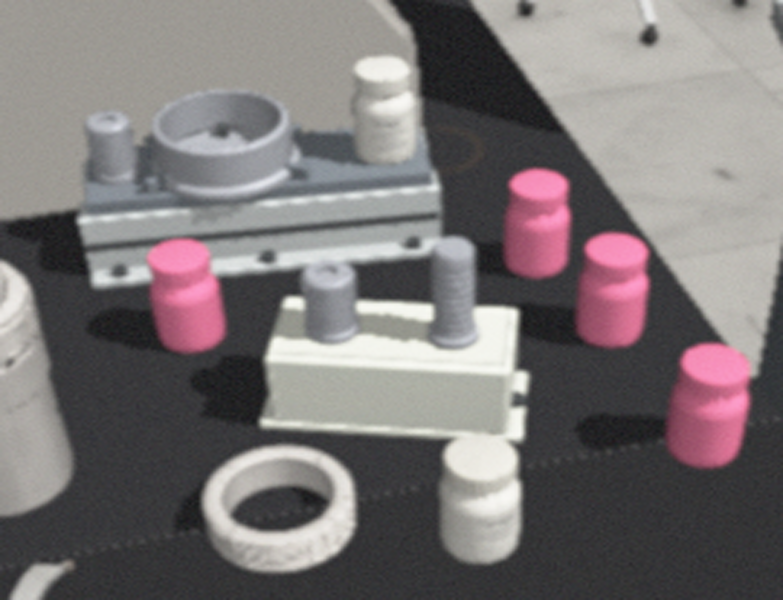

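Run:
```python
from h import *
np.set_printoptions(precision=4,suppress=True)
for n in ['top','side']:
    c=dict(np.load('/tmp/%s0.npz'%n));W=cloud(c)
    def top(name,p,z0,z1,r):
        m=(W[...,2]>z0)&(W[...,2]<z1)&(np.hypot(W[...,0]-p[0],W[...,1]-p[1])<r)
        ys,xs=np.nonzero(m)
        if len(xs)<5: print(n,name,len(xs));return
        P=W[m]; (cx,cy),rr=cv2.minEnclosingCircle(P[:,:2].astype(np.float32))
        print(n,name,len(xs),'mean',P.mean(0),'zmed %.4f'%np.median(P[:,2]),'circ %.4f %.4f r %.4f'%(cx,cy,rr),'pix',xs.mean().round(1),ys.mean().round(1))
    top('bottle',(.493,.232),.142,.15,.03)
    top('drift',(.4536,.4406),.136,.147,.025)
    top('bolt',(.523,.433),.107,.117,.03)
    top('fitted',(.676,.251),.107,.12,.03)
    top('rim',(.60,.238),.106,.115,.07)
    top('jar',(.44,.554),.073,.083,.03)
    top('ring',(.55,.55),.022,.034,.06)
    for q,p in dict(A=(.3965,.289),B=(.3557,.3687),C=(.62,.367)).items(): top(q,p,.072,.082,.03)
    # holder plate direction
    m=(abs(W[...,2]-.068)<.004)&(abs(W[...,0]-.58)<.16)&(abs(W[...,1]-.24)<.07)
    P=W[m][:,:2].astype(np.float32);print('plate',cv2.minAreaRect(P))
    m=(abs(W[...,2]-.066)<.005)&(abs(W[...,0]-.49)<.11)&(abs(W[...,1]-.437)<.08)
    P=W[m][:,:2].astype(np.float32);print('block',cv2.minAreaRect(P),cv2.boxPoints(cv2.minAreaRect(P)))
    m=(W[...,2]>.15)&(W[...,0]>.2)&(W[...,1]<.3)&(W[...,1]>-.3)&(W[...,0]<.75)&(W[...,2]<.42)
    P=W[m]
    for x in np.arange(.40,.75,.03):
        Q=P[abs(P[:,0]-x)<.015]
        if len(Q): print('  cab x %.2f ymax %.3f n %d zmax %.2f'%(x,np.percentile(Q[:,1],99),len(Q),Q[:,2].max()))
    # bench edge
c=dict(np.load('/tmp/top0.npz'))
for p in [(780,445),(500,511),(245,570),(645,345),(645,385)]: print('edge',onz(c,180+p[0]/3,90+p[1]/2.7,0)[:2])
```

```text
top bottle 272 mean [0.4954 0.23   0.1461] zmed 0.1461 circ 0.4953 0.2295 r 0.0187 pix 362.2 193.0
top drift 110 mean [0.4533 0.4426 0.1406] zmed 0.1408 circ 0.4536 0.4427 r 0.0118 pix 254.0 213.2
top bolt 139 mean [0.5224 0.4341 0.1142] zmed 0.1146 circ 0.5230 0.4348 r 0.0153 pix 259.5 181.1
top fitted 171 mean [0.6732 0.2531 0.1158] zmed 0.1165 circ 0.6681 0.2518 r 0.0218 pix 347.2 111.1
top rim 416 mean [0.606  0.2347 0.1098] zmed 0.1098 circ 0.6119 0.2237 r 0.0656 pix 355.7 143.3
top jar 235 mean [0.442  0.5591 0.0781] zmed 0.0781 circ 0.4425 0.5593 r 0.0185 pix 200.5 220.8
top ring 448 mean [0.5494 0.5423 0.0276] zmed 0.0278 circ 0.5495 0.5429 r 0.0405 pix 213.6 175.7
top A 239 mean [0.395  0.2888 0.078 ] zmed 0.0781 circ 0.3951 0.2882 r 0.0185 pix 328.1 244.7
top B 237 mean [0.3537 0.3687 0.078 ] zmed 0.0781 circ 0.3537 0.3686 r 0.0181 pix 290.0 264.0
top C 221 mean [0.6187 0.3671 0.0778] zmed 0.0779 circ 0.6192 0.3670 r 0.0185 pix 291.8 140.8
plate ((0.5994009971618652, 0.23776477575302124), (0.2653653621673584, 0.10132628679275513), 13.463484764099121)
block ((0.4884312152862
[... 1564 characters left out ...]
75934, 0.10756595432758331), 13.921189308166504)
block ((0.490425169467926, 0.43787556886672974), (0.06707436591386795, 0.13917599618434906), 83.40446472167969) [[0.4174 0.4126]
 [0.5557 0.3966]
 [0.5634 0.4632]
 [0.4251 0.4792]]
  cab x 0.49 ymax 0.162 n 59 zmax 0.17
  cab x 0.52 ymax 0.170 n 472 zmax 0.24
  cab x 0.55 ymax 0.178 n 1833 zmax 0.32
  cab x 0.58 ymax 0.186 n 2026 zmax 0.32
  cab x 0.61 ymax 0.194 n 2039 zmax 0.32
  cab x 0.64 ymax 0.203 n 2009 zmax 0.32
  cab x 0.67 ymax 0.211 n 2064 zmax 0.32
  cab x 0.70 ymax 0.219 n 2140 zmax 0.33
  cab x 0.73 ymax 0.227 n 2159 zmax 0.33
edge [0.3773 0.0229]
edge [0.3194 0.237 ]
edge [0.2683 0.4294]
edge [0.4611 0.1242]
edge [0.4268 0.1249]
```

Run:
```python
from h import *
from scipy.optimize import least_squares
np.set_printoptions(precision=4,suppress=True)
for n in ['top','side']:
    c=dict(np.load('/tmp/%s0.npz'%n));W=cloud(c)
    X,Y,Z=W[...,0],W[...,1],W[...,2]
    nc=(Y-(0.162+0.267*(X-.49)))>.006
    m=nc&(abs(Z-.068)<.0025)&(abs(X-.58)<.17)&(abs(Y-.24)<.07)
    P=W[m][:,:2].astype(np.float32);r=cv2.minAreaRect(P);print(n,'plate',r, cv2.boxPoints(r))
    m=nc&(abs(Z-.11)<.003)&(np.hypot(X-.606,Y-.235)<.07)
    P=W[m][:,:2]
    s=least_squares(lambda q:np.hypot(P[:,0]-q[0],P[:,1]-q[1])-q[2],[.6,.24,.048],loss='soft_l1',f_scale=.003);print('rim',s.x)
    m=nc&(Z>.107)&(Z<.118)&(np.hypot(X-.673,Y-.252)<.03)
    P=W[m];print('fitted',P.mean(0),cv2.minEnclosingCircle(P[:,:2].astype(np.float32)))
    # cabinet plane
    m=(Z>.16)&(Z<.3)&(X>.5)&(X<.7)&(Y<.25)&(Y>.1)
    P=W[m]; A=np.c_[P[:,0],P[:,2],np.ones(len(P))];print('wall y=ax+bz+c',np.linalg.lstsq(A,P[:,1],rcond=None)[0])
    m=(Z>.05)&(Z<.4)&(X<.5)&(Y<.17)&(Y>-.2)&(X>.35);P=W[m]
    for y in np.arange(-.1,.17,.03):
        Q=P[abs(P[:,1]-y)<.015]
        if len(Q):print('front y %.2f xmin %.3f'%(y,Q[:,0].min()), Q[Q[:,0].argmin()])
```

```text
top plate ((0.5822492837905884, 0.24359893798828125), (0.23096655309200287, 0.08297904580831528), 9.61093807220459) [[0.4615 0.2652]
 [0.4753 0.1834]
 [0.703  0.222 ]
 [0.6892 0.3038]]
rim [0.6038 0.2421 0.0432]
fitted [0.67   0.2529 0.1141] ((0.6663482189178467, 0.2517019212245941), 0.023512806743383408)
wall y=ax+bz+c [ 0.511  -0.1817 -0.0914]
front y 0.05 xmin 0.496 [0.4962 0.0641 0.0532]
front y 0.08 xmin 0.482 [0.4817 0.0943 0.1115]
front y 0.11 xmin 0.477 [0.477  0.1101 0.0972]
front y 0.14 xmin 0.472 [0.472  0.1483 0.0622]
front y 0.17 xmin 0.477 [0.477  0.1553 0.0563]
side plate ((0.5557427406311035, 0.2390030026435852), (0.11290080100297928, 0.29244276881217957), 88.3205337524414) [[0.4079 0.1869]
 [0.7002 0.1783]
 [0.7036 0.2911]
 [0.4112 0.2997]]
rim [0.6063 0.242  0.0431]
fitted [0.6728 0.2551 0.1134] ((0.6678408980369568, 0.2513454854488373), 0.024860629811882973)
wall y=ax+bz+c [ 0.2994 -0.0171  0.0087]
front y 0.08 xmin 0.485 [0.4847 0.0911 0.1083]
front y 0.11 xmin 0.482 [0.4825 0.1014 0.109 ]
front y 0.14 xmin 0.475 [0.475  0.1455 0.0665]
front y 0.17 xmin 0.480 [0.4804 0.1571 0.0978]
```

```bash
cat >> h.py <<'E'
def mv(*targets):
    """world target (x,y,z,jawangle) -> tool shifts from the present pose; z is the TCP"""
    s=sense();Q=np.array(s['orientation']);p=np.array(s['tcp_pos'])
    a0=np.degrees(np.arctan2(Q[1,1],Q[0,1]))
    print('t %.2f'%s['t'],'tcp',p.round(4),'jaw %.1f'%a0,'F',np.round(s['wrist_force'],1),'w %.3f'%s['gripper_width'],'downerr',Q[:,0].round(4))
    for t in targets:
        d=Q.T@(np.array(t[:3])-p); y=-(t[3]-a0) if len(t)>3 else 0
        y=(y+180)%360-180
        print(t,'-> tx %.4f ty %.4f tz %.4f yaw %.1f  dist %.3f'%(*d,y,np.linalg.norm(d)))
E
python3 -c "
from h import *
mv((.34,-.03,.26,12))"
```

```text
t 0.15 tcp [ 0.2351 -0.4969  0.1886] jaw -64.7 F [0.2 0.7 0.3] w 1.001 downerr [-3.e-04  8.e-04 -1.e+00]
(0.34, -0.03, 0.26, 12) -> tx -0.0710 ty -0.3773 tz -0.2945 yaw -76.7  dist 0.484
```

{"fn": "play_rows", "kwargs": {"series": [{"tx": -0.071,"ty": -0.377,"tz": -0.295,"yaw": -77,"claw": -0.35},{"tx": -0.071,"ty": -0.377,"tz": -0.295,"yaw": -77,"claw": -0.35},{"tx": -0.071,"ty": -0.377,"tz": -0.295,"yaw": -77,"claw": -0.35},{"tx": -0.071,"ty": -0.377,"tz": -0.295,"yaw": -77,"claw": -0.35},{"tx": -0.071,"ty": -0.377,"tz": -0.295,"yaw": -77,"claw": -0.35},{"tx": -0.071,"ty": -0.377,"tz": -0.295,"yaw": -77,"claw": -0.35},{"tx": -0.071,"ty": -0.377,"tz": -0.295,"yaw": -77,"claw": -0.35},{"tx": -0.071,"ty": -0.377,"tz": -0.295,"yaw": -77,"claw": -0.35},{"tx": -0.071,"ty": -0.377,"tz": -0.295,"yaw": -77,"claw": -0.35},{"tx": -0.071,"ty": -0.377,"tz": -0.295,"yaw": -77,"claw": -0.35},{"tx": -0.071,"ty": -0.377,"tz": -0.295,"yaw": -77,"claw": -0.35},{"tx": -0.071,"ty": -0.377,"tz": -0.295,"yaw": -77,"claw": -0.35}]}}

```text
t: 1.15
tcp_pos: [0.3406, -0.0272, 0.2606]
orientation: [[0.001, 0.975, 0.22], [0.001, 0.22, -0.975], [-1.0, 0.001, -0.001]]
wrist_force: [-0.3, -0.4, -0.3]
gripper_width: 0.676
```

```bash
python3 -c "
from h import *
mv((.36,.19,.24,12),(.42,.23,.24,12),(.43,.235,.20,12))"
```

```text
t 1.15 tcp [ 0.3406 -0.0272  0.2606] jaw 12.7 F [-0.3 -0.4 -0.3] w 0.676 downerr [ 8.0e-04  1.1e-03 -1.0e+00]
(0.36, 0.19, 0.24, 12) -> tx 0.0209 ty 0.0668 tz -0.2075 yaw 0.7  dist 0.219
(0.42, 0.23, 0.24, 12) -> tx 0.0210 ty 0.1341 tz -0.2333 yaw 0.7  dist 0.270
(0.43, 0.235, 0.2, 12) -> tx 0.0610 ty 0.1449 tz -0.2360 yaw 0.7  dist 0.284
```

{"fn": "play_rows", "kwargs": {"series": [{"tx": 0.021,"ty": 0.067,"tz": -0.207,"yaw": 0.7},{"tx": 0.021,"ty": 0.067,"tz": -0.207,"yaw": 0.7},{"tx": 0.021,"ty": 0.067,"tz": -0.207,"yaw": 0.7},{"tx": 0.021,"ty": 0.067,"tz": -0.207,"yaw": 0.7},{"tx": 0.021,"ty": 0.067,"tz": -0.207,"yaw": 0.7},{"tx": 0.021,"ty": 0.134,"tz": -0.233,"yaw": 0.7},{"tx": 0.021,"ty": 0.134,"tz": -0.233,"yaw": 0.7},{"tx": 0.021,"ty": 0.134,"tz": -0.233,"yaw": 0.7}]}}

```text
invalid input
```

Run:
```python
from h import *
np.set_printoptions(precision=4,suppress=True)
s=sense();c=capture('wrist');save(c,'w1')
W=cloud(c,s);X,Y,Z=W[...,0],W[...,1],W[...,2]
m=(Z>.141)&(Z<.151)&(np.hypot(X-.4965,Y-.2295)<.035)
P=W[m];print(len(P),P.mean(0) if len(P) else 0,cv2.minEnclosingCircle(P[:,:2].astype(np.float32)) if len(P) else 0)
print('proj bottle top',proj(c,(.4965,.2295,.146),s))
mv((.4965,.2295,.20,12),(.4965,.2295,.08,12))
```

```text
0 0 0
proj bottle top (np.float64(554.9746640938603), np.float64(-77.6465737656145))
t 1.20 tcp [ 0.3414 -0.0252  0.2611] jaw 12.5 F [ 0.1 -0.4  0.1] w 0.678 downerr [ 0.0016  0.002  -1.    ]
(0.4965, 0.2295, 0.2, 12) -> tx 0.0618 ty 0.2066 tz -0.2148 yaw 0.5  dist 0.304
(0.4965, 0.2295, 0.08, 12) -> tx 0.1818 ty 0.2064 tz -0.2146 yaw 0.5  dist 0.349
```

View pics/w1.png

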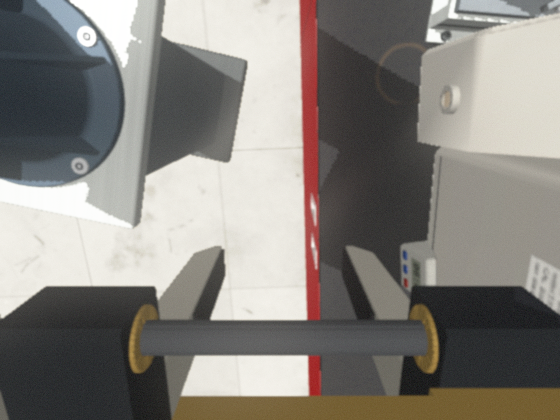

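The move was refused, probably because the rows left out claw. The picture shows the bench edge near column 310 and no bottle yet. I'll send it again with claw.

{"fn": "play_rows", "kwargs": {"series": [{"tx": 0.021,"ty": 0.067,"tz": -0.207,"yaw": 0.5,"claw": -0.35},{"tx": 0.021,"ty": 0.067,"tz": -0.207,"yaw": 0.5,"claw": -0.35},{"tx": 0.021,"ty": 0.067,"tz": -0.207,"yaw": 0.5,"claw": -0.35},{"tx": 0.021,"ty": 0.067,"tz": -0.207,"yaw": 0.5,"claw": -0.35},{"tx": 0.021,"ty": 0.067,"tz": -0.207,"yaw": 0.5,"claw": -0.35},{"tx": 0.021,"ty": 0.155,"tz": -0.213,"yaw": 0.5,"claw": -0.35},{"tx": 0.021,"ty": 0.155,"tz": -0.213,"yaw": 0.5,"claw": -0.35},{"tx": 0.021,"ty": 0.155,"tz": -0.213,"yaw": 0.5,"claw": -0.35}]}}

```text
t: 1.87
tcp_pos: [0.4496, 0.2188, 0.2399]
orientation: [[0.002, 0.978, 0.21], [0.002, 0.21, -0.978], [-1.0, 0.002, -0.002]]
wrist_force: [0.5, 0.0, -0.3]
gripper_width: 0.674
```

Run:
```python
from h import *
np.set_printoptions(precision=4,suppress=True)
s=sense();c=capture('wrist');save(c,'w2')
W=cloud(c,s);X,Y,Z=W[...,0],W[...,1],W[...,2]
m=(Z>.141)&(Z<.151)&(np.hypot(X-.4965,Y-.2295)<.035)
P=W[m];print(len(P),P.mean(0) if len(P) else 0,cv2.minEnclosingCircle(P[:,:2].astype(np.float32)) if len(P) else 0)
print('proj bottle top',proj(c,(.4965,.2295,.146),s))
mv((.4965,.2295,.20,12),(.4965,.2295,.08,12))
```

```text
1317 [0.497  0.2295 0.1458] ((0.4976364076137543, 0.22859856486320496), 0.018874796107411385)
proj bottle top (np.float64(336.8855132598443), np.float64(201.0059332814542))
t 1.92 tcp [0.4494 0.2182 0.2397] jaw 12.1 F [-1.5 -0.9 -0.5] w 0.677 downerr [ 0.0013  0.0019 -1.    ]
(0.4965, 0.2295, 0.2, 12) -> tx 0.0398 ty 0.0484 tz -0.0011 yaw 0.1  dist 0.063
(0.4965, 0.2295, 0.08, 12) -> tx 0.1598 ty 0.0482 tz -0.0010 yaw 0.1  dist 0.167
```

View pics/w2.png

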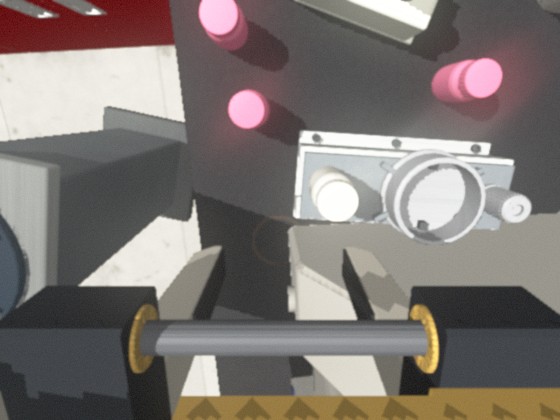

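The wrist view puts the bottle top at about (335,195), which works out to (0.497, 0.229), in agreement with the top camera. I'll move over it and descend.

{"fn": "play_rows", "kwargs": {"series": [{"tx": 0.03,"ty": 0.049,"tz": -0.001,"yaw": 0,"claw": -0.35},{"tx": 0.03,"ty": 0.049,"tz": -0.001,"yaw": 0,"claw": -0.35},{"tx": 0.065,"ty": 0.049,"tz": -0.001,"yaw": 0,"claw": -0.35},{"tx": 0.1,"ty": 0.049,"tz": -0.001,"yaw": 0,"claw": -0.35},{"tx": 0.13,"ty": 0.049,"tz": -0.001,"yaw": 0,"claw": -0.35},{"tx": 0.16,"ty": 0.049,"tz": -0.001,"yaw": 0,"claw": -0.35},{"tx": 0.16,"ty": 0.049,"tz": -0.001,"yaw": 0,"claw": -0.35}]}}

```text
t: 2.5
tcp_pos: [0.4937, 0.228, 0.075]
orientation: [[-0.007, 0.978, 0.209], [-0.001, 0.209, -0.978], [-1.0, -0.007, -0.0]]
wrist_force: [-0.9, -0.8, -1.3]
gripper_width: 0.676
```

Run:
```python
from h import *
mv((.497,.2293,.08,12))
```

```text
t 2.50 tcp [0.4937 0.228  0.075 ] jaw 12.1 F [-0.9 -0.8 -1.3] w 0.676 downerr [-0.007  -0.0011 -1.    ]
(0.497, 0.2293, 0.08, 12) -> tx -0.0051 ty 0.0035 tz -0.0005 yaw 0.1  dist 0.006
```

{"fn": "play_rows", "kwargs": {"grip_force": 12, "series": [{"tx": -0.004,"ty": 0.0035,"tz": 0,"yaw": 0,"claw": -0.35},{"tx": -0.004,"ty": 0.0035,"tz": 0,"yaw": 0,"claw": 0.6},{"tx": -0.004,"ty": 0.0035,"tz": 0,"yaw": 0,"claw": 0.6},{"tx": -0.004,"ty": 0.0035,"tz": 0,"yaw": 0,"claw": 0.6},{"tx": -0.004,"ty": 0.0035,"tz": 0,"yaw": 0,"claw": 0.6}]}}

```text
t: 2.92
tcp_pos: [0.4977, 0.229, 0.0802]
orientation: [[-0.005, 0.978, 0.209], [-0.0, 0.209, -0.978], [-1.0, -0.005, -0.001]]
wrist_force: [0.6, 0.7, 4.0]
gripper_width: 0.45
```

Run:
```python
from h import *
mv((.497,.2293,.15,12),(.42,.2,.15,12),(.405,.13,.10,-76),(.405,.13,.013,-76))
```

```text
t 2.92 tcp [0.4977 0.229  0.0802] jaw 12.1 F [0.6 0.7 4. ] w 0.450 downerr [-5.1e-03 -5.0e-04 -1.0e+00]
(0.497, 0.2293, 0.15, 12) -> tx -0.0698 ty -0.0010 tz -0.0005 yaw 0.1  dist 0.070
(0.42, 0.2, 0.15, 12) -> tx -0.0694 ty -0.0824 tz 0.0120 yaw 0.1  dist 0.108
(0.405, 0.13, 0.1, -76) -> tx -0.0193 ty -0.1114 tz 0.0774 yaw 88.1  dist 0.137
(0.405, 0.13, 0.013, -76) -> tx 0.0677 ty -0.1110 tz 0.0774 yaw 88.1  dist 0.151
```

{"fn": "play_rows", "kwargs": {"series": [{"tx": -0.04,"ty": 0,"tz": 0,"yaw": 0,"claw": 0.6},{"tx": -0.07,"ty": 0,"tz": 0,"yaw": 0,"claw": 0.6},{"tx": -0.08,"ty": -0.04,"tz": 0,"yaw": 0,"claw": 0.6},{"tx": -0.08,"ty": -0.08,"tz": 0,"yaw": 0,"claw": 0.6},{"tx": -0.08,"ty": -0.12,"tz": 0,"yaw": 0,"claw": 0.6},{"tx": -0.08,"ty": -0.145,"tz": 0.01,"yaw": 7,"claw": 0.6},{"tx": -0.07,"ty": -0.15,"tz": 0.03,"yaw": 14,"claw": 0.6},{"tx": -0.06,"ty": -0.15,"tz": 0.04,"yaw": 21,"claw": 0.6},{"tx": -0.05,"ty": -0.15,"tz": 0.05,"yaw": 28,"claw": 0.6},{"tx": -0.04,"ty": -0.15,"tz": 0.05,"yaw": 35,"claw": 0.6},{"tx": -0.03,"ty": -0.15,"tz": 0.05,"yaw": 42,"claw": 0.6},{"tx": -0.02,"ty": -0.15,"tz": 0.05,"yaw": 49,"claw": 0.6}]}}

```text
t: 3.92
tcp_pos: [0.3619, 0.1487, 0.1011]
orientation: [[-0.004, 0.795, -0.606], [-0.0, -0.606, -0.795], [-1.0, -0.003, 0.002]]
wrist_force: [0.4, -0.5, -0.4]
gripper_width: 0.454
```

Run:
```python
from h import *
mv((.36,.15,.08,-76),(.402,.13,.05,-76),(.402,.13,.013,-76))
```

```text
t 3.92 tcp [0.3619 0.1487 0.1011] jaw -37.3 F [ 0.4 -0.5 -0.4] w 0.454 downerr [-3.8e-03 -1.0e-04 -1.0e+00]
(0.36, 0.15, 0.08, -76) -> tx 0.0211 ty -0.0022 tz 0.0000 yaw 38.7  dist 0.021
(0.402, 0.13, 0.05, -76) -> tx 0.0510 ty 0.0434 tz -0.0096 yaw 38.7  dist 0.068
(0.402, 0.13, 0.013, -76) -> tx 0.0880 ty 0.0435 tz -0.0097 yaw 38.7  dist 0.099
```

{"fn": "play_rows", "kwargs": {"series": [{"tx": 0.021,"ty": 0,"tz": 0,"yaw": 7,"claw": 0.6},{"tx": 0.021,"ty": 0,"tz": 0,"yaw": 14,"claw": 0.6},{"tx": 0.021,"ty": 0,"tz": 0,"yaw": 21,"claw": 0.6},{"tx": 0.021,"ty": 0.01,"tz": -0.002,"yaw": 28,"claw": 0.6},{"tx": 0.04,"ty": 0.03,"tz": -0.006,"yaw": 35,"claw": 0.6},{"tx": 0.06,"ty": 0.043,"tz": -0.01,"yaw": 38.7,"claw": 0.6},{"tx": 0.078,"ty": 0.043,"tz": -0.01,"yaw": 38.7,"claw": 0.6},{"tx": 0.083,"ty": 0.043,"tz": -0.01,"yaw": 38.7,"claw": 0.6},{"tx": 0.086,"ty": 0.043,"tz": -0.01,"yaw": 38.7,"claw": 0.6},{"tx": 0.088,"ty": 0.043,"tz": -0.01,"yaw": 38.7,"claw": 0.6},{"tx": 0.0885,"ty": 0.043,"tz": -0.01,"yaw": 38.7,"claw": 0.6}]}}

```text
t: 4.83
tcp_pos: [0.402, 0.1308, 0.0131]
orientation: [[-0.003, 0.242, -0.97], [0.0, -0.97, -0.242], [-1.0, -0.001, 0.003]]
wrist_force: [0.5, -0.4, 0.3]
gripper_width: 0.45
```

Run:
```python
from h import *
mv((.402,.13,.013,-76),(.402,.13,.12,-76),(.40,.25,.28,-76),(.455,.443,.28,-3))
c=capture('side');save(c,'s1')
```

```text
t 4.83 tcp [0.402  0.1308 0.0131] jaw -76.0 F [ 0.5 -0.4  0.3] w 0.450 downerr [-2.9e-03  1.0e-04 -1.0e+00]
(0.402, 0.13, 0.013, -76) -> tx 0.0001 ty 0.0008 tz 0.0002 yaw 0.0  dist 0.001
(0.402, 0.13, 0.12, -76) -> tx -0.1069 ty 0.0007 tz 0.0005 yaw 0.0  dist 0.107
(0.4, 0.25, 0.28, -76) -> tx -0.2669 ty -0.1163 tz -0.0262 yaw 0.0  dist 0.292
(0.455, 0.443, 0.28, -3) -> tx -0.2671 ty -0.2902 tz -0.1264 yaw -73.0  dist 0.414
```

View pics/s1.png

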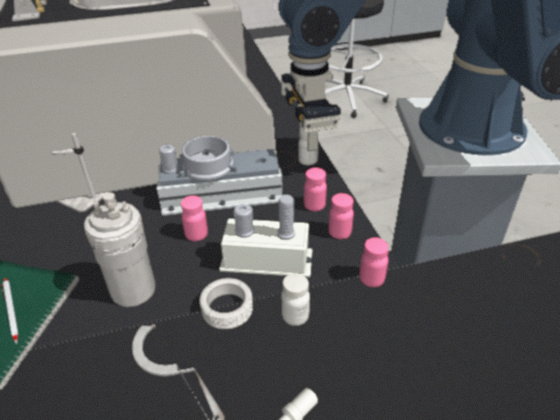

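The side view shows the bottle held upright on the bench at about (308,150), clear of the holder. I'll release it, lift, and swing back to look down the hole.

{"fn": "play_rows", "kwargs": {"series": [{"tx": 0.0008,"ty": 0,"tz": 0,"yaw": 0,"claw": 0.6},{"tx": 0.0008,"ty": 0,"tz": 0,"yaw": 0,"claw": -0.25},{"tx": 0.0008,"ty": 0,"tz": 0,"yaw": 0,"claw": -0.25},{"tx": 0.0008,"ty": 0,"tz": 0,"yaw": 0,"claw": -0.25},{"tx": -0.03,"ty": 0,"tz": 0,"yaw": 0,"claw": -0.25},{"tx": -0.07,"ty": 0,"tz": 0,"yaw": 0,"claw": -0.25},{"tx": -0.11,"ty": -0.01,"tz": 0.01,"yaw": 0,"claw": -0.25},{"tx": -0.15,"ty": -0.03,"tz": 0.03,"yaw": -7,"claw": -0.25},{"tx": -0.15,"ty": -0.05,"tz": 0.04,"yaw": -14,"claw": -0.25},{"tx": -0.15,"ty": -0.07,"tz": 0.04,"yaw": -21,"claw": -0.25},{"tx": -0.15,"ty": -0.07,"tz": 0.03,"yaw": -28,"claw": -0.25},{"tx": -0.15,"ty": -0.08,"tz": 0.01,"yaw": -35,"claw": -0.25}]}}

```text
t: 5.88
tcp_pos: [0.3724, 0.206, 0.1638]
orientation: [[-0.002, 0.76, -0.65], [0.0, -0.65, -0.76], [-1.0, -0.002, 0.001]]
wrist_force: [-0.0, -1.1, -0.3]
gripper_width: 0.623
```

Run:
```python
from h import *
mv((.40,.22,.16,10),(.46,.25,.15,10))
c=capture('top');save(c,'t1');np.savez('/tmp/t1.npz',**c)
W=cloud(c);X,Y,Z=W[...,0],W[...,1],W[...,2]
m=(Z>.072)&(Z<.084)&(np.hypot(X-.402,Y-.13)<.03);P=W[m];print(len(P),P.mean(0) if len(P) else 0)
```

```text
t 5.88 tcp [0.3724 0.206  0.1638] jaw -40.5 F [-0.  -1.1 -0.3] w 0.623 downerr [-2.3e-03  1.0e-04 -1.0e+00]
(0.4, 0.22, 0.16, 10) -> tx 0.0037 ty 0.0119 tz -0.0286 yaw -50.5  dist 0.031
(0.46, 0.25, 0.15, 10) -> tx 0.0136 ty 0.0380 tz -0.0904 yaw -50.5  dist 0.099
0 0
```

View pics/t1.png

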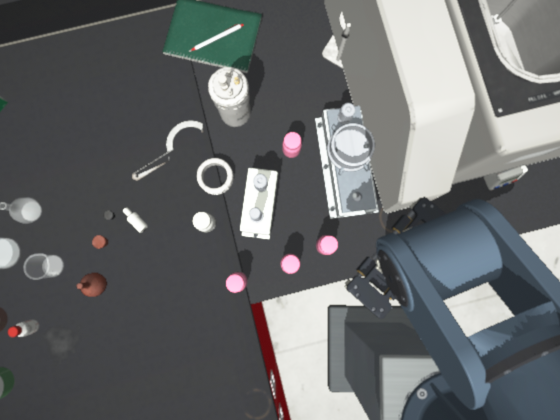

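The top view shows the plate cleared and the open hole at about (356,197). The arm hides the bottle. I'll move on to look down the hole with the wrist camera.

{"fn": "play_rows", "kwargs": {"series": [{"tx": 0,"ty": 0,"tz": -0.01,"yaw": -7,"claw": 0},{"tx": 0,"ty": 0,"tz": -0.02,"yaw": -14,"claw": 0},{"tx": 0,"ty": 0.005,"tz": -0.03,"yaw": -21,"claw": 0},{"tx": 0,"ty": 0.01,"tz": -0.04,"yaw": -28,"claw": 0},{"tx": 0.004,"ty": 0.015,"tz": -0.05,"yaw": -35,"claw": 0},{"tx": 0.01,"ty": 0.025,"tz": -0.07,"yaw": -42,"claw": 0},{"tx": 0.013,"ty": 0.038,"tz": -0.09,"yaw": -49,"claw": 0},{"tx": 0.013,"ty": 0.038,"tz": -0.09,"yaw": -50.5,"claw": 0},{"tx": 0.013,"ty": 0.038,"tz": -0.09,"yaw": -50.5,"claw": 0}]}}

```text
t: 6.68
tcp_pos: [0.4635, 0.2527, 0.1506]
orientation: [[-0.0, 0.983, 0.181], [0.001, 0.181, -0.983], [-1.0, -0.0, -0.001]]
wrist_force: [0.3, -1.0, 0.1]
gripper_width: 0.498
```

Run:
```python
from h import *
s=sense();c=capture('wrist');save(c,'w3');np.savez('/tmp/w3.npz',**c);np.savez('/tmp/w3s.npz',**s)
print(proj(c,(.5005,.2245,.068),s),s['tcp_pos'])
u,v=map(int,proj(c,(.5005,.2245,.068),s))
im=c['frame'][max(0,v-60):v+60,max(0,u-80):u+80];cv2.imwrite('pics/w3z.png',cv2.resize(im,None,fx=5,fy=5,interpolation=cv2.INTER_CUBIC)[:,:,::-1])
c=capture('top');np.savez('/tmp/t2.npz',**c);cv2.imwrite('pics/t2z.png',cv2.resize(c['frame'][160:280,320:440],None,fx=5,fy=5,interpolation=cv2.INTER_CUBIC)[:,:,::-1])
```

```text
(np.float64(318.2942349731038), np.float64(242.717456252413)) [0.46351436 0.25269751 0.15060118]
```

View pics/w3.png

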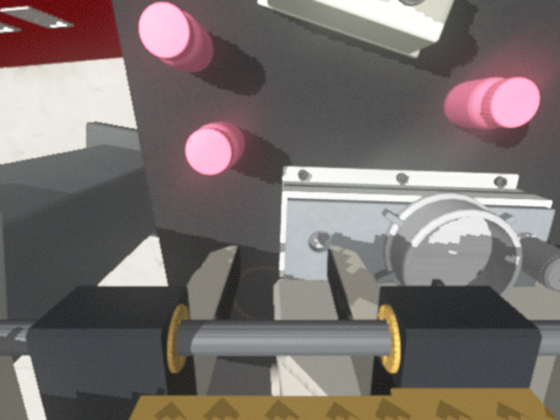

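View pics/w3z.png

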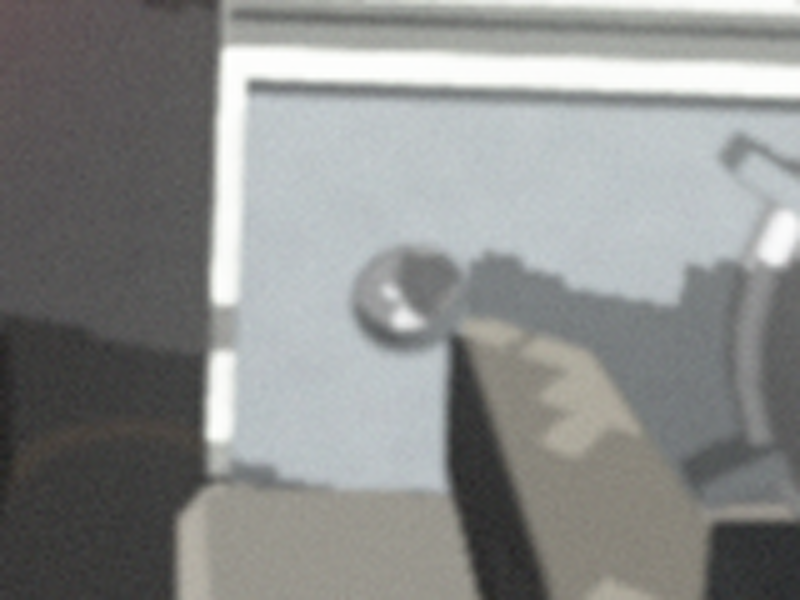

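View pics/t2z.png

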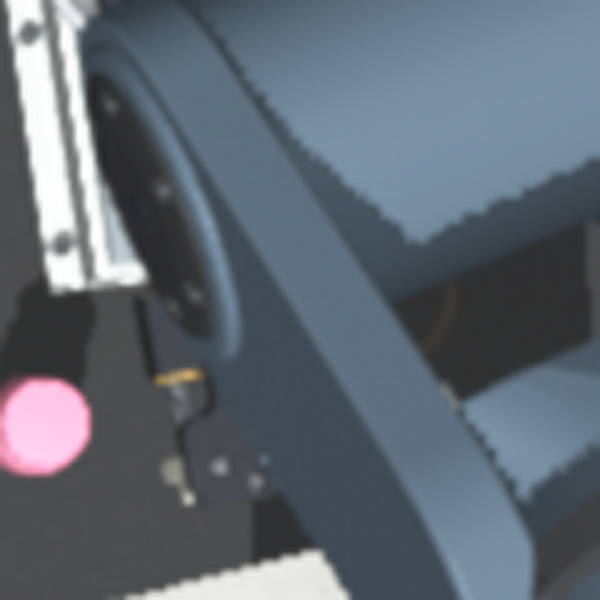

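Run:
```python
from h import *
np.set_printoptions(precision=4,suppress=True)
c=dict(np.load('/tmp/w3.npz'));s=dict(np.load('/tmp/w3s.npz'))
h=onz(c,320.4,241.4,.068,s);print('hole',h)
# plate end/edges directions from zoom px
z=lambda a,b:onz(c,238+a/5,182+b/5,.068,s)
p=[z(247,85),z(800,100)];d=p[1]-p[0];print('edge ang',np.degrees(np.arctan2(d[1],d[0])),p)
p=[z(245,85),z(232,440)];d=p[1]-p[0];print('end ang',np.degrees(np.arctan2(d[1],d[0]))+90)
im=cv2.resize(c['frame'][212:272,280:360],None,fx=10,fy=10,interpolation=cv2.INTER_CUBIC)
a=np.radians(10);ex=np.array([np.cos(a),np.sin(a),0])
def circ(cen,r,col):
    q=[proj(c,cen+r*np.array([np.cos(t),np.sin(t),0]),s) for t in np.linspace(0,6.3,60)]
    q=((np.array(q)-[280,212]+.5)*10).astype(np.int32);cv2.polylines(im,[q],1,col,1)
im=np.ascontiguousarray(im)
circ(h,.01,(255,255,0))
b=h.copy();b[2]=.056
circ(b+ex*.0095,.01,(0,255,0));circ(b-ex*.0095,.01,(255,0,0))
cv2.imwrite('pics/w3o.png',im[:,:,::-1])
# top image hole
t=dict(np.load('/tmp/t1.npz'));cv2.imwrite('pics/t1z.png',cv2.resize(t['frame'][90:225,310:390],None,fx=7,fy=4.4,interpolation=cv2.INTER_CUBIC)[:,:,::-1])
W=cloud(t);print('hole top',onz(t,356,197,.068))
```

```text
hole [0.5021 0.2261 0.068 ]
edge ang 8.849633259606662 [array([0.4663, 0.2587, 0.068 ]), array([0.5594, 0.2732, 0.068 ])]
end ang 8.589285795240528
hole top [0.4986 0.2271 0.068 ]
```

View pics/w3o.png

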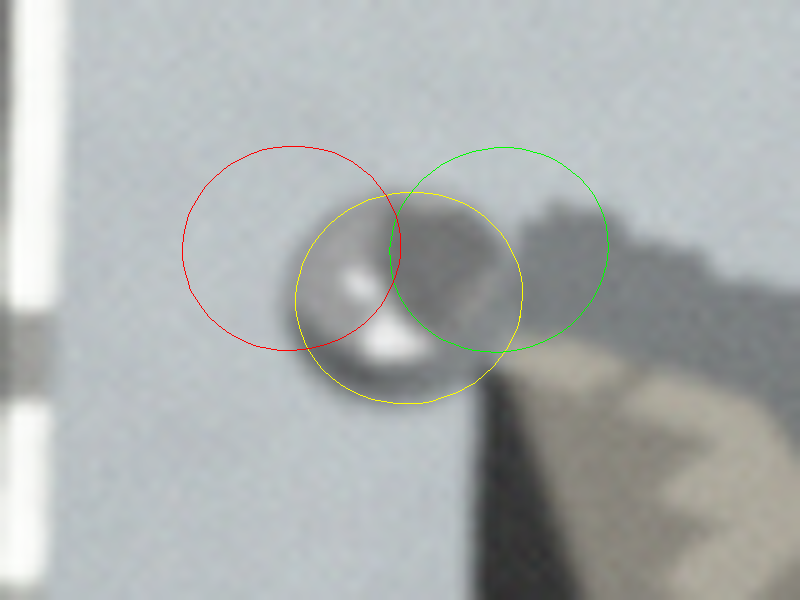

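View pics/t1z.png

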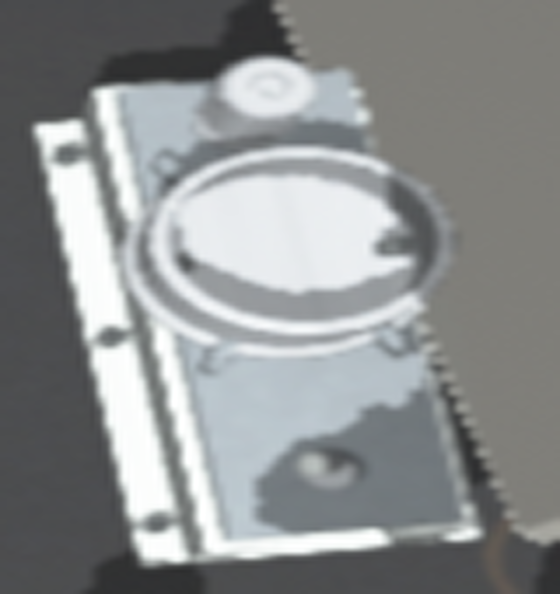

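The wrist view shows the hole at about (320,241). The dark bore opening is in its right part and matches the +x overlay, so the block has crept towards +x by roughly 9–10 mm. Next is the drift.

Run:
```python
from h import *
mv((.44,.435,.23,9))
```

```text
t 6.78 tcp [0.4627 0.2525 0.1509] jaw 10.3 F [ 0.3 -0.4  0.3] w 0.497 downerr [-4.0e-04  1.4e-03 -1.0e+00]
(0.44, 0.435, 0.23, 9) -> tx -0.0788 ty 0.0103 tz -0.1837 yaw 1.3  dist 0.200
```

{"fn": "play_rows", "kwargs": {"series": [{"tx": -0.04,"ty": 0,"tz": -0.01,"yaw": 1.3,"claw": 0},{"tx": -0.07,"ty": 0.003,"tz": -0.035,"yaw": 1.3,"claw": 0},{"tx": -0.079,"ty": 0.006,"tz": -0.075,"yaw": 1.3,"claw": 0},{"tx": -0.079,"ty": 0.01,"tz": -0.115,"yaw": 1.3,"claw": 0},{"tx": -0.079,"ty": 0.01,"tz": -0.155,"yaw": 1.3,"claw": 0},{"tx": -0.079,"ty": 0.01,"tz": -0.184,"yaw": 1.3,"claw": 0},{"tx": -0.079,"ty": 0.01,"tz": -0.184,"yaw": 1.3,"claw": 0},{"tx": -0.079,"ty": 0.01,"tz": -0.184,"yaw": 1.3,"claw": 0}]}}

```text
t: 7.45
tcp_pos: [0.4386, 0.4359, 0.23]
orientation: [[-0.001, 0.988, 0.157], [0.001, 0.157, -0.988], [-1.0, -0.001, -0.001]]
wrist_force: [0.3, -0.5, 0.4]
gripper_width: 0.5
```

Run:
```python
from h import *
np.set_printoptions(precision=4,suppress=True)
s=sense();c=capture('wrist');save(c,'w4');np.savez('/tmp/w4.npz',**c);np.savez('/tmp/w4s.npz',**s)
W=cloud(c,s);X,Y,Z=W[...,0],W[...,1],W[...,2]
for n,p,z0,z1,r in (('drift',(.4545,.4427),.136,.147,.025),('bolt',(.524,.4345),.108,.12,.03)):
    m=(Z>z0)&(Z<z1)&(np.hypot(X-p[0],Y-p[1])<r);P=W[m]
    if len(P): print(n,len(P),P.mean(0),cv2.minEnclosingCircle(P[:,:2].astype(np.float32)),proj(c,P.mean(0),s))
m=(abs(Z-.066)<.004)&(abs(X-.49)<.11)&(abs(Y-.437)<.06)
P=W[m][:,:2].astype(np.float32);r=cv2.minAreaRect(P);print('block',r)
mv((.4545,.4427,.16,9),(.4545,.4427,.088,9))
```

```text
drift 556 [0.4552 0.4431 0.1405] ((0.45572224259376526, 0.442300945520401), 0.011983509175479412) (np.float64(303.0857195148541), np.float64(198.0357819900942))
bolt 757 [0.524  0.4353 0.1146] ((0.5246571898460388, 0.4345729351043701), 0.015284378081560135) (np.float64(370.8499685318487), np.float64(209.99744221809814))
block ((0.4902648329734802, 0.4382425844669342), (0.06427935510873795, 0.13870219886302948), 83.38562774658203)
t 7.50 tcp [0.4391 0.4349 0.2302] jaw 9.0 F [-0.4 -0.7 -0.7] w 0.499 downerr [-0.0007  0.0009 -1.    ]
(0.4545, 0.4427, 0.16, 9) -> tx 0.0702 ty 0.0165 tz -0.0052 yaw -0.0  dist 0.072
(0.4545, 0.4427, 0.088, 9) -> tx 0.1422 ty 0.0165 tz -0.0051 yaw -0.0  dist 0.143
```

View pics/w4.png

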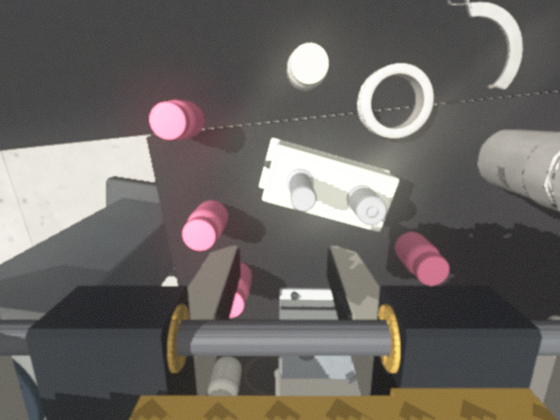

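The wrist picture shows the drift top at (303,188) and the bolt at (370,208). The released bottle stands near (225,375). Drift is at about (0.4553, 0.4426), so I'll descend.

{"fn": "play_rows", "kwargs": {"grip_force": 55, "series": [{"tx": 0.035,"ty": 0.017,"tz": -0.005,"yaw": 0,"claw": 0},{"tx": 0.07,"ty": 0.017,"tz": -0.005,"yaw": 0,"claw": 0},{"tx": 0.1,"ty": 0.017,"tz": -0.005,"yaw": 0,"claw": 0},{"tx": 0.125,"ty": 0.017,"tz": -0.005,"yaw": 0,"claw": 0},{"tx": 0.138,"ty": 0.017,"tz": -0.005,"yaw": 0,"claw": 0},{"tx": 0.142,"ty": 0.017,"tz": -0.005,"yaw": 0,"claw": 0},{"tx": 0.142,"ty": 0.017,"tz": -0.005,"yaw": 0,"claw": 0},{"tx": 0.142,"ty": 0.017,"tz": -0.005,"yaw": 0,"claw": 0}]}}

```text
t: 8.17
tcp_pos: [0.4558, 0.4428, 0.0898]
orientation: [[0.001, 0.988, 0.156], [0.002, 0.156, -0.988], [-1.0, 0.001, -0.002]]
wrist_force: [0.2, 0.1, 1.1]
gripper_width: 0.503
```

Run:
```python
from h import *
mv((.4553,.4426,.088,9))
```

```text
t 8.17 tcp [0.4558 0.4428 0.0898] jaw 8.9 F [0.2 0.1 1.1] w 0.503 downerr [ 0.001   0.0022 -1.    ]
(0.4553, 0.4426, 0.088, 9) -> tx 0.0018 ty -0.0006 tz 0.0002 yaw -0.1  dist 0.002
```

{"fn": "play_rows", "kwargs": {"grip_force": 55, "series": [{"tx": 0.001,"ty": 0,"tz": 0,"yaw": 0,"claw": 0.9},{"tx": 0.001,"ty": 0,"tz": 0,"yaw": 0,"claw": 0.9},{"tx": 0.001,"ty": 0,"tz": 0,"yaw": 0,"claw": 0.9},{"tx": 0.001,"ty": 0,"tz": 0,"yaw": 0,"claw": 0.9},{"tx": 0.001,"ty": 0,"tz": 0,"yaw": 0,"claw": 0.9}]}}

```text
t: 8.58
tcp_pos: [0.4559, 0.443, 0.0893]
orientation: [[0.001, 0.988, 0.156], [0.003, 0.156, -0.988], [-1.0, 0.002, -0.002]]
wrist_force: [-0.6, -1.0, 2.7]
gripper_width: 0.24
```

Run:
```python
from h import *
mv((.4558,.4428,.16,9),(.47,.30,.17,8.8),(.5055,.227,.17,8.8))
```

```text
t 8.58 tcp [0.4559 0.443  0.0893] jaw 9.0 F [-0.6 -1.   2.7] w 0.240 downerr [ 0.0014  0.0026 -1.    ]
(0.4558, 0.4428, 0.16, 9) -> tx -0.0707 ty 0.0000 tz 0.0000 yaw -0.0  dist 0.071
(0.47, 0.3, 0.17, 8.8) -> tx -0.0810 ty -0.0082 tz 0.1433 yaw 0.2  dist 0.165
(0.5055, 0.227, 0.17, 8.8) -> tx -0.0812 ty 0.0155 tz 0.2209 yaw 0.2  dist 0.236
```

{"fn": "play_rows", "kwargs": {"series": [{"tx": -0.035,"ty": 0,"tz": 0,"yaw": 0,"claw": 0.9},{"tx": -0.075,"ty": 0,"tz": 0,"yaw": 0,"claw": 0.9},{"tx": -0.095,"ty": 0,"tz": 0.02,"yaw": 0,"claw": 0.9},{"tx": -0.095,"ty": 0.003,"tz": 0.06,"yaw": 0,"claw": 0.9},{"tx": -0.095,"ty": 0.006,"tz": 0.1,"yaw": 0,"claw": 0.9},{"tx": -0.09,"ty": 0.009,"tz": 0.14,"yaw": 0,"claw": 0.9},{"tx": -0.085,"ty": 0.012,"tz": 0.18,"yaw": 0.2,"claw": 0.9},{"tx": -0.081,"ty": 0.0155,"tz": 0.21,"yaw": 0.2,"claw": 0.9},{"tx": -0.081,"ty": 0.0155,"tz": 0.221,"yaw": 0.2,"claw": 0.9},{"tx": -0.081,"ty": 0.0155,"tz": 0.221,"yaw": 0.2,"claw": 0.9},{"tx": -0.081,"ty": 0.0155,"tz": 0.221,"yaw": 0.2,"claw": 0.9}]}}

```text
t: 9.5
tcp_pos: [0.5055, 0.2271, 0.1699]
orientation: [[0.001, 0.989, 0.151], [0.003, 0.151, -0.989], [-1.0, 0.002, -0.003]]
wrist_force: [0.4, 0.6, -2.2]
gripper_width: 0.244
```

Run:
```python
from h import *
s=sense();c=capture('wrist');save(c,'w5');np.savez('/tmp/w5.npz',**c);np.savez('/tmp/w5s.npz',**s)
p=np.array(s['tcp_pos']);print('nose proj',proj(c,p+[0,0,-.0823],s),'hole proj',proj(c,(.501,.2262,.068),s))
mv((.5055,.227,.17,8.8),(.5055,.227,.15,8.8))
c=capture('side');save(c,'s2');u,v=map(int,proj(c,p+[0,0,-.08]))
cv2.imwrite('pics/s2z.png',cv2.resize(c['frame'][v-75:v+45,u-80:u+80],None,fx=5,fy=5,interpolation=cv2.INTER_CUBIC)[:,:,::-1]);print(u,v)
```

```text
nose proj (np.float64(282.68385575753234), np.float64(205.38414629405102)) hole proj (np.float64(277.6568206768838), np.float64(199.73695845079732))
t 9.55 tcp [0.5054 0.2278 0.17  ] jaw 8.8 F [-0.3  0.2 -2.9] w 0.244 downerr [ 0.0015  0.0031 -1.    ]
(0.5055, 0.227, 0.17, 8.8) -> tx -0.0000 ty -0.0000 tz 0.0008 yaw -0.0  dist 0.001
(0.5055, 0.227, 0.15, 8.8) -> tx 0.0200 ty -0.0000 tz 0.0008 yaw -0.0  dist 0.020
258 151
```

View pics/w5.png

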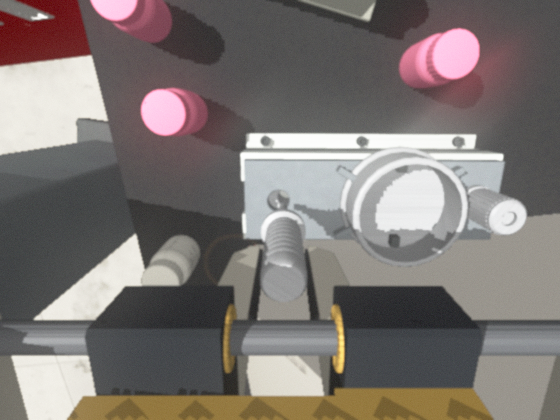

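View pics/s2z.png

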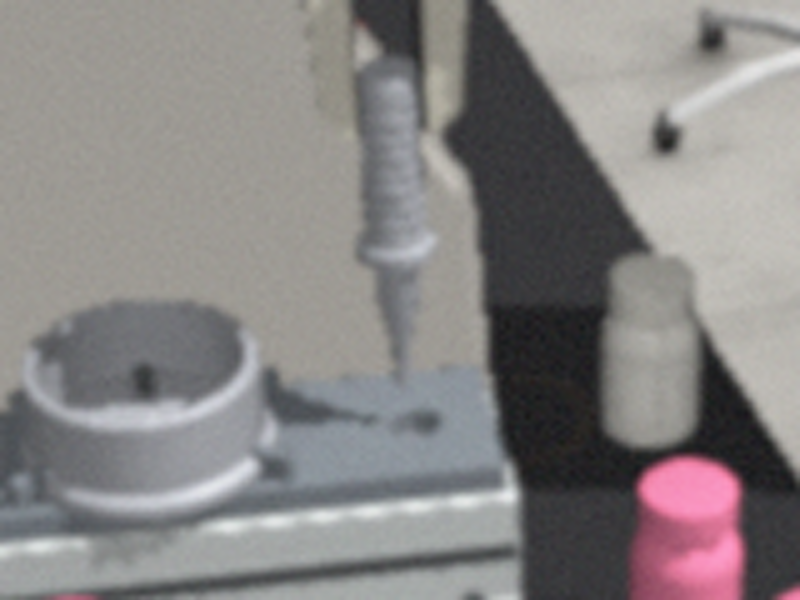

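The wrist picture shows the hole at (279,199) and the drift hanging straight at (284,255). In the side zoom the nose is at px (258.4,151) and the hole at about (261,160). I'll check one against the other.

Run:
```python
from h import *
np.set_printoptions(precision=4,suppress=True)
c=capture('side');s=sense()
im=c['frame'][130:175,235:290];cv2.imwrite('pics/s3z.png',cv2.resize(im,None,fx=13,fy=13,interpolation=cv2.INTER_CUBIC)[:,:,::-1])
p=np.array(s['tcp_pos'])
print('nose tip proj',proj(c,p+[0,0,-.0823]),'hole(261,160)->',onz(c,261,160,.068),'nose px258.4,151.5 @z',onz(c,258.4,151.5,.0877))
print('hole proj',proj(c,(.501,.2262,.068)))
w=dict(np.load('/tmp/w5.npz'));ws=dict(np.load('/tmp/w5s.npz'))
print('wrist hole',onz(w,278.7,199,.068,ws))
cv2.imwrite('pics/w5z.png',cv2.resize(w['frame'][175:220,250:310],None,fx=12,fy=12,interpolation=cv2.INTER_CUBIC)[:,:,::-1])
```

```text
nose tip proj (np.float64(258.3606962064881), np.float64(152.34203747184384)) hole(261,160)-> [0.5009 0.226  0.068 ] nose px258.4,151.5 @z [0.5052 0.2253 0.0877]
hole proj (np.float64(260.9325128651042), np.float64(160.0556305232084))
wrist hole [0.5018 0.227  0.068 ]
```

View pics/s3z.png

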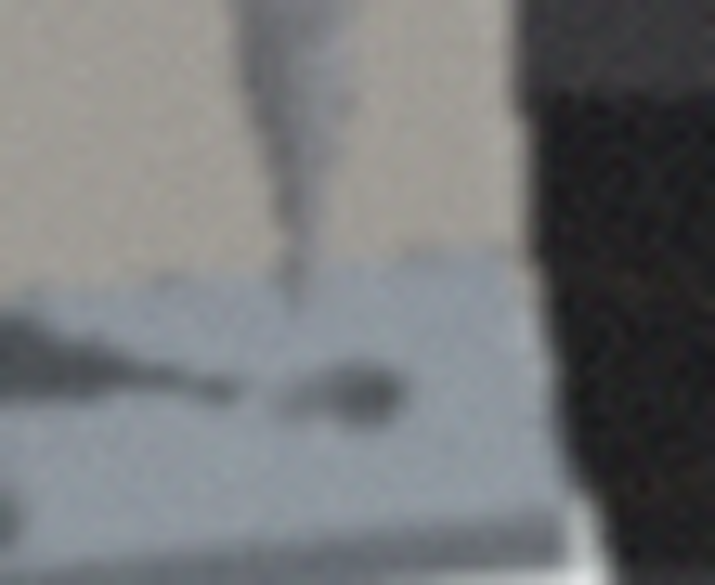

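View pics/w5z.png

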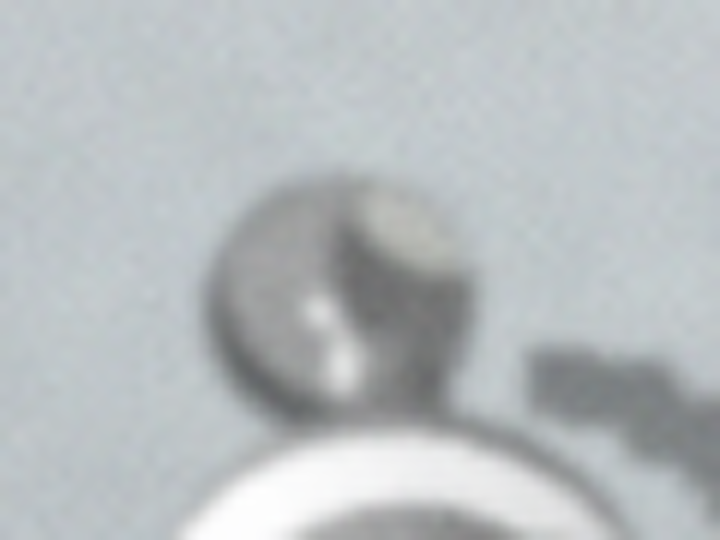

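Both views agree on the hole at (0.501, 0.226), with the dark bore on its +x side. The nose is 4.5 mm to +x of the hole axis. I'll lower it and feel.

{"fn": "play_rows", "kwargs": {"series": [{"tx": 0.01,"ty": 0,"tz": 0.001,"yaw": 0,"claw": 0.9},{"tx": 0.018,"ty": 0,"tz": 0.001,"yaw": 0,"claw": 0.9},{"tx": 0.024,"ty": 0,"tz": 0.001,"yaw": 0,"claw": 0.9},{"tx": 0.028,"ty": 0,"tz": 0.001,"yaw": 0,"claw": 0.9},{"tx": 0.031,"ty": 0,"tz": 0.001,"yaw": 0,"claw": 0.9},{"tx": 0.033,"ty": 0,"tz": 0.001,"yaw": 0,"claw": 0.9},{"tx": 0.035,"ty": 0,"tz": 0.001,"yaw": 0,"claw": 0.9},{"tx": 0.036,"ty": 0,"tz": 0.001,"yaw": 0,"claw": 0.9},{"tx": 0.036,"ty": 0,"tz": 0.001,"yaw": 0,"claw": 0.9}]}}

```text
t: 10.4
tcp_pos: [0.5055, 0.2272, 0.1338]
orientation: [[0.001, 0.988, 0.153], [0.003, 0.153, -0.988], [-1.0, 0.002, -0.003]]
wrist_force: [-0.0, -1.0, -1.7]
gripper_width: 0.242
```

Run:
```python
from h import *
mv((.5055,.227,.134,8.8))
print(sense()['ft_torque'])
```

```text
t 10.40 tcp [0.5055 0.2272 0.1338] jaw 8.8 F [-0.  -1.  -1.7] w 0.242 downerr [ 0.0015  0.0029 -1.    ]
(0.5055, 0.227, 0.134, 8.8) -> tx -0.0002 ty 0.0000 tz 0.0003 yaw 0.0  dist 0.000
[ 0.03733456 -0.05503649 -0.01051402]
```

There's no contact at 4.5 mm into the receiver, so the nose is in the bore. I'll go a little deeper and lever towards −x.

{"fn": "play_rows", "kwargs": {"series": [{"tx": 0.003,"ty": 0,"tz": 0,"yaw": 0,"claw": 0.9},{"tx": 0.006,"ty": -0.001,"tz": 0,"yaw": 0,"claw": 0.9},{"tx": 0.006,"ty": -0.002,"tz": 0,"yaw": 0,"claw": 0.9},{"tx": 0.006,"ty": -0.0035,"tz": 0,"yaw": 0,"claw": 0.9},{"tx": 0.006,"ty": -0.005,"tz": 0,"yaw": 0,"claw": 0.9},{"tx": 0.006,"ty": -0.0065,"tz": 0,"yaw": 0,"claw": 0.9},{"tx": 0.006,"ty": -0.008,"tz": 0,"yaw": 0,"claw": 0.9},{"tx": 0.006,"ty": -0.009,"tz": 0,"yaw": 0,"claw": 0.9},{"tx": 0.006,"ty": -0.009,"tz": 0,"yaw": 0,"claw": 0.9}]}}

```text
t: 11.15
tcp_pos: [0.4976, 0.2261, 0.1283]
orientation: [[0.005, 0.988, 0.154], [0.004, 0.154, -0.988], [-1.0, 0.005, -0.003]]
wrist_force: [4.9, 2.1, -5.3]
gripper_width: 0.245
```

Run:
```python
from h import *
mv((.501,.2262,.128,8.8),(.501,.2262,.0913,8.8))
s=sense();print(s['ft_torque'])
c=capture('wrist');save(c,'w6')
```

```text
t 11.15 tcp [0.4976 0.2261 0.1283] jaw 8.8 F [ 4.9  2.1 -5.3] w 0.245 downerr [ 0.0047  0.0037 -1.    ]
(0.501, 0.2262, 0.128, 8.8) -> tx 0.0003 ty 0.0033 tz 0.0004 yaw 0.0  dist 0.003
(0.501, 0.2262, 0.0913, 8.8) -> tx 0.0370 ty 0.0032 tz 0.0005 yaw 0.0  dist 0.037
[ 0.18353652 -1.74922477 -0.00947676]
```

{"fn": "play_rows", "kwargs": {"series": [{"tx": 0,"ty": -0.0015,"tz": 0,"yaw": 0,"claw": 0.9},{"tx": 0,"ty": -0.0015,"tz": 0,"yaw": 0,"claw": 0.9},{"tx": 0.003,"ty": -0.0005,"tz": 0,"yaw": 0,"claw": 0.9},{"tx": 0.006,"ty": 0,"tz": 0,"yaw": 0,"claw": 0.9},{"tx": 0.009,"ty": 0.0008,"tz": 0,"yaw": 0,"claw": 0.9},{"tx": 0.012,"ty": 0.0015,"tz": 0,"yaw": 0,"claw": 0.9},{"tx": 0.015,"ty": 0.0025,"tz": 0,"yaw": 0,"claw": 0.9},{"tx": 0.018,"ty": 0.003,"tz": 0,"yaw": 0,"claw": 0.9},{"tx": 0.018,"ty": 0.003,"tz": 0,"yaw": 0,"claw": 0.9}]}}

```text
t: 11.95
tcp_pos: [0.5008, 0.2266, 0.1096]
orientation: [[0.004, 0.988, 0.154], [0.003, 0.154, -0.988], [-1.0, 0.005, -0.003]]
wrist_force: [3.5, 0.5, -3.7]
gripper_width: 0.244
```

Run:
```python
from h import *
mv((.501,.2262,.110,8.8),(.501,.2262,.0913,8.8))
s=sense();print(s['ft_torque'])
```

```text
t 11.95 tcp [0.5008 0.2266 0.1096] jaw 8.8 F [ 3.5  0.5 -3.7] w 0.244 downerr [ 0.0044  0.0035 -1.    ]
(0.501, 0.2262, 0.11, 8.8) -> tx -0.0004 ty 0.0002 tz 0.0004 yaw 0.0  dist 0.001
(0.501, 0.2262, 0.0913, 8.8) -> tx 0.0183 ty 0.0001 tz 0.0005 yaw 0.0  dist 0.018
[ 0.08736487 -1.27831197 -0.03568295]
```

{"fn": "play_rows", "kwargs": {"series": [{"tx": 0.003,"ty": 0,"tz": 0,"yaw": 0,"claw": 0.9},{"tx": 0.006,"ty": 0,"tz": 0,"yaw": 0,"claw": 0.9},{"tx": 0.009,"ty": 0,"tz": 0,"yaw": 0,"claw": 0.9},{"tx": 0.011,"ty": 0,"tz": 0,"yaw": 0,"claw": 0.9},{"tx": 0.013,"ty": 0,"tz": 0,"yaw": 0,"claw": 0.9},{"tx": 0.015,"ty": 0,"tz": 0,"yaw": 0,"claw": 0.9},{"tx": 0.016,"ty": 0,"tz": 0,"yaw": 0,"claw": 0.9},{"tx": 0.016,"ty": 0,"tz": 0,"yaw": 0,"claw": 0.9}]}}

```text
t: 12.62
tcp_pos: [0.5015, 0.2266, 0.0936]
orientation: [[0.006, 0.988, 0.154], [0.004, 0.154, -0.988], [-1.0, 0.006, -0.003]]
wrist_force: [5.9, -0.5, -0.5]
gripper_width: 0.244
```

Run:
```python
from h import *
mv((.501,.2262,.0913,8.8))
s=sense();print(s['ft_torque'])
```

```text
t 12.62 tcp [0.5015 0.2266 0.0936] jaw 8.8 F [ 5.9 -0.5 -0.5] w 0.244 downerr [ 0.0059  0.0036 -1.    ]
(0.501, 0.2262, 0.0913, 8.8) -> tx 0.0023 ty -0.0005 tz 0.0003 yaw 0.0  dist 0.002
[-0.14751013 -1.66624793  0.0126608 ]
```

{"fn": "play_rows", "kwargs": {"series": [{"tx": 0.001,"ty": -0.001,"tz": 0,"yaw": 0,"claw": 0.9},{"tx": 0.002,"ty": -0.0015,"tz": 0,"yaw": 0,"claw": 0.9},{"tx": 0.003,"ty": -0.002,"tz": 0,"yaw": 0,"claw": 0.9},{"tx": 0.0035,"ty": -0.002,"tz": 0,"yaw": 0,"claw": 0.9},{"tx": 0.0035,"ty": -0.002,"tz": 0,"yaw": 0,"claw": 0.9}]}}

```text
t: 13.03
tcp_pos: [0.501, 0.2265, 0.0914]
orientation: [[0.009, 0.988, 0.154], [0.004, 0.154, -0.988], [-1.0, 0.01, -0.003]]
wrist_force: [4.7, -2.4, 11.9]
gripper_width: 0.241
```

Run:
```python
from h import *
mv((.501,.2262,.0913,8.8))
s=sense();print(s['ft_torque'])
c=capture('side');save(c,'s4');cv2.imwrite('pics/s4z.png',cv2.resize(c['frame'][95:215,160:320],None,fx=5,fy=5,interpolation=cv2.INTER_CUBIC)[:,:,::-1])
```

```text
t 13.03 tcp [0.501  0.2265 0.0914] jaw 8.8 F [ 4.7 -2.4 11.9] w 0.241 downerr [ 0.0094  0.0043 -0.9999]
(0.501, 0.2262, 0.0913, 8.8) -> tx 0.0001 ty -0.0000 tz 0.0003 yaw 0.0  dist 0.000
[-0.38117683 -1.20178566 -0.02124136]
```

View pics/s4z.png

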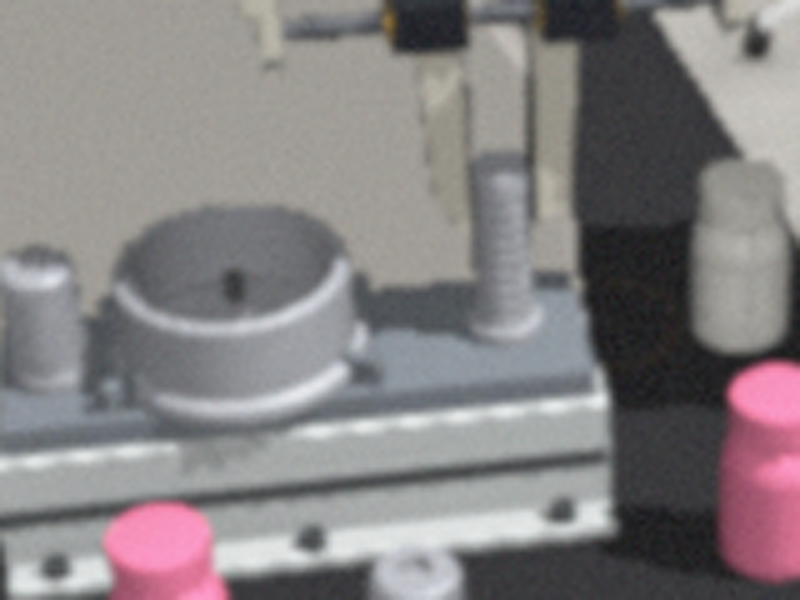

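{"fn": "play_rows", "kwargs": {"series": [{"tx": 0.0025,"ty": 0,"tz": 0,"yaw": 0,"claw": 0.9},{"tx": 0.003,"ty": 0,"tz": 0,"yaw": 0,"claw": 0.9},{"tx": 0.003,"ty": 0,"tz": 0,"yaw": 0,"claw": 0.9}]}}

```text
t: 13.33
tcp_pos: [0.5017, 0.2266, 0.0912]
orientation: [[0.011, 0.988, 0.154], [0.005, 0.154, -0.988], [-1.0, 0.012, -0.003]]
wrist_force: [-5.3, -5.8, 32.8]
gripper_width: 0.241
```

Run:
```python
from h import *
mv((.501,.2265,.1,8.8),(.501,.2265,.18,8.8),(.4555,.4424,.18,8.8))
s=sense();print(s['ft_torque'])
```

```text
t 13.33 tcp [0.5017 0.2266 0.0912] jaw 8.8 F [-5.3 -5.8 32.8] w 0.241 downerr [ 0.0113  0.0047 -0.9999]
(0.501, 0.2265, 0.1, 8.8) -> tx -0.0088 ty -0.0006 tz -0.0000 yaw 0.0  dist 0.009
(0.501, 0.2265, 0.18, 8.8) -> tx -0.0888 ty 0.0003 tz -0.0003 yaw 0.0  dist 0.089
(0.4555, 0.4424, 0.18, 8.8) -> tx -0.0883 ty -0.0114 tz -0.2206 yaw 0.0  dist 0.238
[-1.03372269  1.14367616 -0.02101499]
```

Firm contact at 33 N with no further travel, so the drift is fully home. I'll withdraw straight up and carry it back to the near bore.

{"fn": "play_rows", "kwargs": {"series": [{"tx": -0.01,"ty": -0.0003,"tz": 0,"yaw": 0,"claw": 0.9},{"tx": -0.03,"ty": -0.0002,"tz": 0,"yaw": 0,"claw": 0.9},{"tx": -0.06,"ty": 0,"tz": 0,"yaw": 0,"claw": 0.9},{"tx": -0.09,"ty": 0.0003,"tz": 0,"yaw": 0,"claw": 0.9},{"tx": -0.09,"ty": 0,"tz": -0.03,"yaw": 0,"claw": 0.9},{"tx": -0.09,"ty": -0.002,"tz": -0.07,"yaw": 0,"claw": 0.9},{"tx": -0.09,"ty": -0.005,"tz": -0.11,"yaw": 0,"claw": 0.9},{"tx": -0.09,"ty": -0.008,"tz": -0.15,"yaw": 0,"claw": 0.9},{"tx": -0.09,"ty": -0.01,"tz": -0.19,"yaw": 0,"claw": 0.9},{"tx": -0.09,"ty": -0.0114,"tz": -0.215,"yaw": 0,"claw": 0.9},{"tx": -0.09,"ty": -0.0114,"tz": -0.2205,"yaw": 0,"claw": 0.9},{"tx": -0.09,"ty": -0.0114,"tz": -0.2205,"yaw": 0,"claw": 0.9}]}}

```text
t: 14.33
tcp_pos: [0.4539, 0.443, 0.1805]
orientation: [[0.009, 0.988, 0.156], [0.003, 0.156, -0.988], [-1.0, 0.009, -0.001]]
wrist_force: [-0.8, 0.0, -1.5]
gripper_width: 0.241
```

Run:
```python
from h import *
s=sense();p=np.array(s['tcp_pos'])
mv((.4555,.4424,.155,8.8),(.4555,.4424,.0895,8.8))
c=capture('side')
print('nose',proj(c,p+[0,0,-.0823]),'bore',proj(c,(.4555,.4424,.066)))
cv2.imwrite('pics/s5z.png',cv2.resize(c['frame'][170:290,210:370],None,fx=5,fy=5,interpolation=cv2.INTER_CUBIC)[:,:,::-1])
w=capture('wrist');save(w,'w7')
print('w: nose',proj(w,p+[0,0,-.0823],s),'bore',proj(w,(.4555,.4424,.066),s))
t=capture('top');cv2.imwrite('pics/t5z.png',cv2.resize(t['frame'][90:310,180:440],None,fx=3,fy=2.7,interpolation=cv2.INTER_CUBIC)[:,:,::-1])
```

```text
t 14.33 tcp [0.4539 0.443  0.1805] jaw 9.0 F [-0.8  0.  -1.5] w 0.241 downerr [ 0.0087  0.0028 -1.    ]
(0.4555, 0.4424, 0.155, 8.8) -> tx 0.0255 ty 0.0012 tz 0.0008 yaw 0.2  dist 0.026
(0.4555, 0.4424, 0.0895, 8.8) -> tx 0.0910 ty 0.0006 tz 0.0009 yaw 0.2  dist 0.091
nose (np.float64(286.6628692945697), np.float64(219.37629299146116)) bore (np.float64(285.8659048232678), np.float64(233.89917570381044))
w: nose (np.float64(281.981694980176), np.float64(205.26679516086034)) bore (np.float64(283.35855389507583), np.float64(196.8303362715166))
```

View pics/s5z.png

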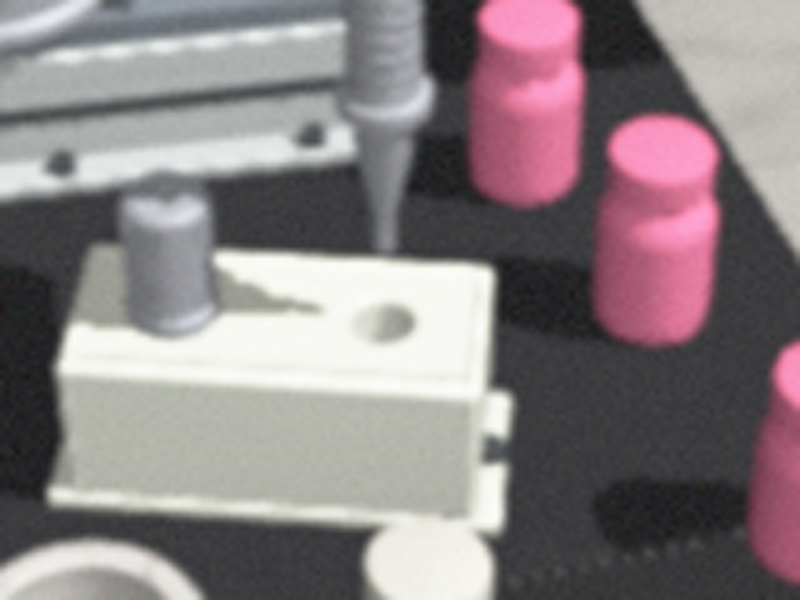

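View pics/w7.png

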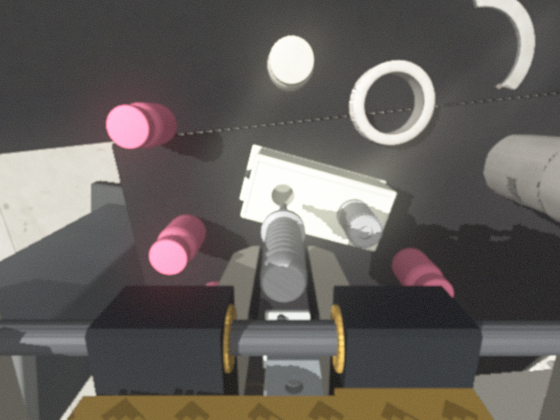

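View pics/t5z.png

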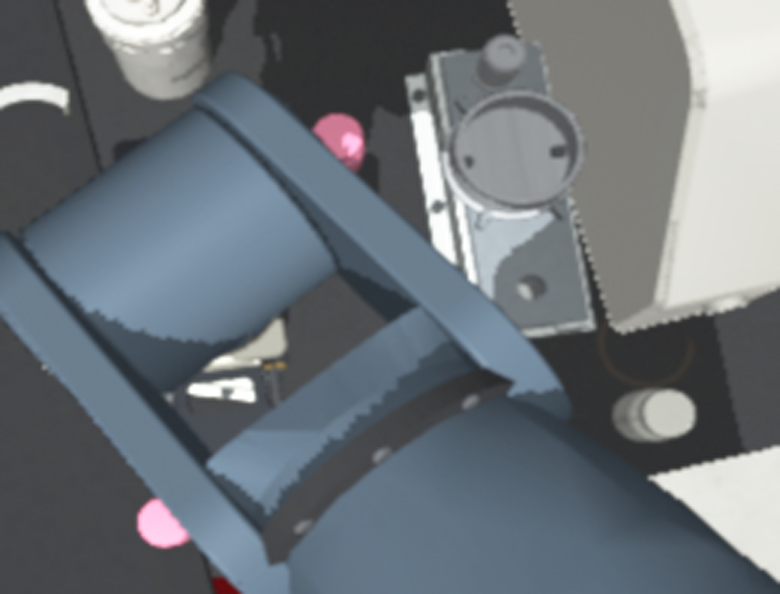

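Run:
```python
from h import *
s=sense();w=capture('wrist');t=capture('side')
cv2.imwrite('pics/w7z.png',cv2.resize(w['frame'][170:220,250:320],None,fx=11,fy=11,interpolation=cv2.INTER_CUBIC)[:,:,::-1])
print('side bore',onz(t,286.6-.5,234.4-.5,.066))
for u,v in ((283,193),(282.5,195),(282.5,197)): print('w',u,v,onz(w,u,v,.066,s))
```

```text
side bore [0.45511281 0.44241239 0.066     ]
w 283 193 [0.45635829 0.44374002 0.066     ]
w 282.5 195 [0.45618771 0.4417462  0.066     ]
w 282.5 197 [0.45648506 0.43981696 0.066     ]
```

View pics/w7z.png

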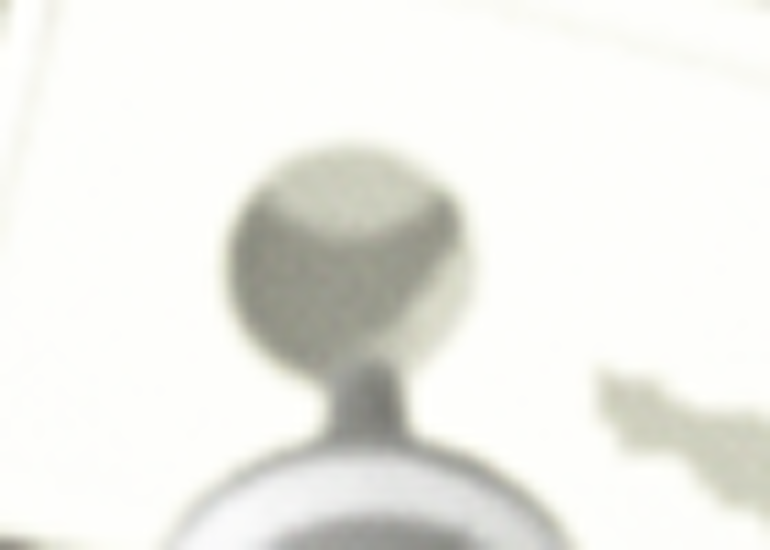

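{"fn": "play_rows", "kwargs": {"series": [{"tx": 0.02,"ty": 0,"tz": 0.0004,"yaw": 0,"claw": 0.9},{"tx": 0.035,"ty": 0,"tz": 0.0004,"yaw": 0,"claw": 0.9},{"tx": 0.045,"ty": 0,"tz": 0.0004,"yaw": 0,"claw": 0.9},{"tx": 0.053,"ty": 0,"tz": 0.0004,"yaw": 0,"claw": 0.9},{"tx": 0.058,"ty": 0,"tz": 0.0004,"yaw": 0,"claw": 0.9},{"tx": 0.058,"ty": 0,"tz": 0.0004,"yaw": 0,"claw": 0.9}]}}

```text
t: 15.08
tcp_pos: [0.4565, 0.4403, 0.123]
orientation: [[0.01, 0.988, 0.152], [0.003, 0.152, -0.988], [-1.0, 0.01, -0.002]]
wrist_force: [0.2, -0.2, -2.4]
gripper_width: 0.243
```

Run:
```python
from h import *
mv((.4548,.4424,.0895,8.8))
print(sense()['ft_torque'])
```

```text
t 15.08 tcp [0.4565 0.4403 0.123 ] jaw 8.7 F [ 0.2 -0.2 -2.4] w 0.243 downerr [ 0.0099  0.0034 -0.9999]
(0.4548, 0.4424, 0.0895, 8.8) -> tx 0.0335 ty -0.0017 tz -0.0023 yaw -0.1  dist 0.034
[-0.10445281 -0.11634258 -0.06833593]
```

{"fn": "play_rows", "kwargs": {"series": [{"tx": 0.003,"ty": -0.0015,"tz": -0.0022,"yaw": 0,"claw": 0.9},{"tx": 0.006,"ty": -0.0017,"tz": -0.0022,"yaw": 0,"claw": 0.9},{"tx": 0.011,"ty": -0.0017,"tz": -0.0022,"yaw": 0,"claw": 0.9},{"tx": 0.016,"ty": -0.0017,"tz": -0.0022,"yaw": 0,"claw": 0.9},{"tx": 0.021,"ty": -0.0017,"tz": -0.0022,"yaw": 0,"claw": 0.9},{"tx": 0.026,"ty": -0.0017,"tz": -0.0022,"yaw": 0,"claw": 0.9},{"tx": 0.03,"ty": -0.0017,"tz": -0.0022,"yaw": 0,"claw": 0.9},{"tx": 0.0325,"ty": -0.0017,"tz": -0.0022,"yaw": 0,"claw": 0.9},{"tx": 0.0325,"ty": -0.0017,"tz": -0.0022,"yaw": 0,"claw": 0.9}]}}

```text
t: 15.83
tcp_pos: [0.4547, 0.4422, 0.0899]
orientation: [[0.009, 0.988, 0.152], [0.003, 0.152, -0.988], [-1.0, 0.01, -0.002]]
wrist_force: [0.1, -0.0, -2.4]
gripper_width: 0.239
```

Run:
```python
from h import *
mv((.4548,.4424,.0895,8.8))
print(sense()['ft_torque'])
```

```text
t 15.83 tcp [0.4547 0.4422 0.0899] jaw 8.7 F [ 0.1 -0.  -2.4] w 0.239 downerr [ 0.0094  0.003  -1.    ]
(0.4548, 0.4424, 0.0895, 8.8) -> tx 0.0004 ty 0.0001 tz -0.0002 yaw -0.1  dist 0.000
[-0.05998963 -0.09172945 -0.03720241]
```

{"fn": "play_rows", "kwargs": {"series": [{"tx": 0.0007,"ty": 0,"tz": 0,"yaw": 0,"claw": 0.9},{"tx": 0.0007,"ty": 0,"tz": 0,"yaw": 0,"claw": 0},{"tx": 0.0007,"ty": 0,"tz": 0,"yaw": 0,"claw": 0},{"tx": 0.0007,"ty": 0,"tz": 0,"yaw": 0,"claw": 0},{"tx": -0.02,"ty": 0,"tz": 0,"yaw": 0,"claw": 0},{"tx": -0.05,"ty": 0,"tz": 0,"yaw": 0,"claw": 0},{"tx": -0.075,"ty": 0,"tz": 0,"yaw": 0,"claw": 0},{"tx": -0.075,"ty": 0,"tz": 0,"yaw": 0,"claw": 0}]}}

```text
t: 16.5
tcp_pos: [0.4558, 0.4436, 0.1705]
orientation: [[0.016, 0.988, 0.152], [0.008, 0.152, -0.988], [-1.0, 0.017, -0.006]]
wrist_force: [0.2, -0.2, 0.3]
gripper_width: 0.497
```

Run:
```python
from h import *
np.set_printoptions(precision=4,suppress=True)
s=sense();w=capture('wrist');save(w,'w8')
W=cloud(w,s);X,Y,Z=W[...,0],W[...,1],W[...,2]
for n,p,z0,z1,r in (('drift',(.4545,.4427),.136,.147,.025),('bolt',(.524,.4345),.108,.12,.03)):
    m=(Z>z0)&(Z<z1)&(np.hypot(X-p[0],Y-p[1])<r);P=W[m]
    if len(P): print(n,len(P),P.mean(0),cv2.minEnclosingCircle(P[:,:2].astype(np.float32)))
mv((.5245,.4346,.16,8.8),(.5245,.4346,.077,8.8))
c=capture('side');cv2.imwrite('pics/s6z.png',cv2.resize(c['frame'][170:290,210:370],None,fx=5,fy=5,interpolation=cv2.INTER_CUBIC)[:,:,::-1])
```

```text
drift 830 [0.4552 0.443  0.1405] ((0.45565325021743774, 0.44180089235305786), 0.012013018131256104)
bolt 1081 [0.5239 0.4356 0.1146] ((0.5251030325889587, 0.4346918761730194), 0.015448790974915028)
t 16.55 tcp [0.455  0.443  0.1678] jaw 8.7 F [-0.3 -0.7 -0.6] w 0.502 downerr [ 0.0134  0.0063 -0.9999]
(0.5245, 0.4346, 0.16, 8.8) -> tx 0.0087 ty 0.0673 tz 0.0189 yaw -0.1  dist 0.070
(0.5245, 0.4346, 0.077, 8.8) -> tx 0.0917 ty 0.0661 tz 0.0192 yaw -0.1  dist 0.115
```

View pics/s6z.png

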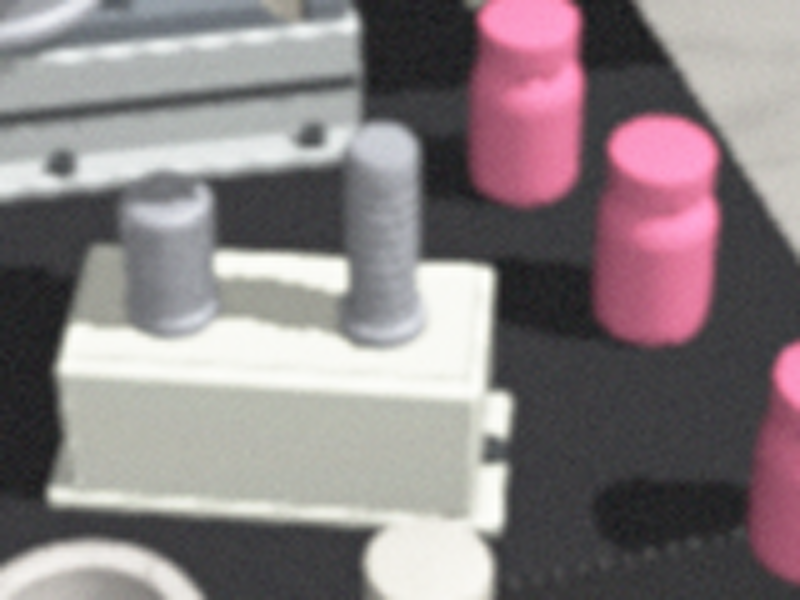

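Run:
```python
from h import *
for i in range(4):
    capture('top');s=sense();print(np.round(np.array(s['orientation'])[:,0],4),s['tcp_pos'].__class__,np.round(s['tcp_pos'],4))
mv((.5245,.4346,.16,8.8),(.5245,.4346,.077,8.8))
```

```text
[ 0.0092  0.0027 -1.    ] <class 'numpy.ndarray'> [0.4538 0.4418 0.1645]
[ 0.0083  0.0019 -1.    ] <class 'numpy.ndarray'> [0.4535 0.4416 0.1638]
[ 0.0079  0.0017 -1.    ] <class 'numpy.ndarray'> [0.4535 0.4416 0.1637]
[ 0.0079  0.0017 -1.    ] <class 'numpy.ndarray'> [0.4535 0.4416 0.1636]
t 16.80 tcp [0.4535 0.4416 0.1636] jaw 8.7 F [ 0.3  0.6 -0.3] w 0.503 downerr [ 0.0079  0.0017 -1.    ]
(0.5245, 0.4346, 0.16, 8.8) -> tx 0.0042 ty 0.0691 tz 0.0177 yaw -0.1  dist 0.071
(0.5245, 0.4346, 0.077, 8.8) -> tx 0.0872 ty 0.0684 tz 0.0177 yaw -0.1  dist 0.112
```

{"fn": "play_rows", "kwargs": {"series": [{"tx": 0.003,"ty": 0.03,"tz": 0.009,"yaw": 0,"claw": 0},{"tx": 0.004,"ty": 0.069,"tz": 0.0177,"yaw": 0,"claw": 0},{"tx": 0.004,"ty": 0.069,"tz": 0.0177,"yaw": 0,"claw": 0},{"tx": 0.025,"ty": 0.069,"tz": 0.0177,"yaw": 0,"claw": 0},{"tx": 0.045,"ty": 0.0685,"tz": 0.0177,"yaw": 0,"claw": 0},{"tx": 0.065,"ty": 0.0685,"tz": 0.0177,"yaw": 0,"claw": 0},{"tx": 0.08,"ty": 0.0684,"tz": 0.0177,"yaw": 0,"claw": 0},{"tx": 0.086,"ty": 0.0684,"tz": 0.0177,"yaw": 0,"claw": 0},{"tx": 0.086,"ty": 0.0684,"tz": 0.0177,"yaw": 0,"claw": 0}]}}

```text
t: 17.55
tcp_pos: [0.5235, 0.434, 0.076]
orientation: [[0.005, 0.988, 0.152], [-0.0, 0.152, -0.988], [-1.0, 0.005, 0.001]]
wrist_force: [0.1, -1.2, 0.0]
gripper_width: 0.499
```

Run:
```python
from h import *
capture('top')
mv((.5245,.4346,.0775,8.8))
```

```text
t 17.60 tcp [0.5241 0.4345 0.0776] jaw 8.7 F [-0.8 -0.5  0.3] w 0.502 downerr [ 6.7e-03  8.0e-04 -1.0e+00]
(0.5245, 0.4346, 0.0775, 8.8) -> tx 0.0001 ty 0.0004 tz -0.0001 yaw -0.1  dist 0.000
```

{"fn": "play_rows", "kwargs": {"grip_force": 45, "series": [{"tx": 0,"ty": 0.0003,"tz": 0,"yaw": 0,"claw": 0.8},{"tx": 0,"ty": 0.0003,"tz": 0,"yaw": 0,"claw": 0.8},{"tx": 0,"ty": 0.0003,"tz": 0,"yaw": 0,"claw": 0.8},{"tx": 0,"ty": 0.0003,"tz": 0,"yaw": 0,"claw": 0.8},{"tx": 0,"ty": 0.0003,"tz": 0,"yaw": 0,"claw": 0.8}]}}

```text
t: 18.02
tcp_pos: [0.5248, 0.4348, 0.0785]
orientation: [[0.008, 0.988, 0.152], [0.002, 0.152, -0.988], [-1.0, 0.008, -0.0]]
wrist_force: [-0.2, 0.4, 4.1]
gripper_width: 0.307
```

Run:
```python
from h import *
mv((.5245,.4346,.17,8.8),(.501,.2262,.15,8.8))
```

```text
t 18.02 tcp [0.5248 0.4348 0.0785] jaw 8.7 F [-0.2  0.4  4.1] w 0.307 downerr [ 0.0079  0.0017 -1.    ]
(0.5245, 0.4346, 0.17, 8.8) -> tx -0.0915 ty 0.0004 tz 0.0001 yaw -0.1  dist 0.092
(0.501, 0.2262, 0.15, 8.8) -> tx -0.0721 ty -0.0547 tz 0.2025 yaw -0.1  dist 0.222
```

{"fn": "play_rows", "kwargs": {"series": [{"tx": -0.03,"ty": 0,"tz": 0,"yaw": 0,"claw": 0.8},{"tx": -0.065,"ty": 0,"tz": 0,"yaw": 0,"claw": 0.8},{"tx": -0.075,"ty": 0,"tz": 0.02,"yaw": 0,"claw": 0.8},{"tx": -0.075,"ty": -0.005,"tz": 0.06,"yaw": 0,"claw": 0.8},{"tx": -0.075,"ty": -0.02,"tz": 0.1,"yaw": 0,"claw": 0.8},{"tx": -0.072,"ty": -0.035,"tz": 0.135,"yaw": 0,"claw": 0.8},{"tx": -0.07,"ty": -0.05,"tz": 0.17,"yaw": 0,"claw": 0.8},{"tx": -0.068,"ty": -0.0545,"tz": 0.195,"yaw": 0,"claw": 0.8},{"tx": -0.068,"ty": -0.0545,"tz": 0.2025,"yaw": 0,"claw": 0.8},{"tx": -0.068,"ty": -0.0545,"tz": 0.2025,"yaw": 0,"claw": 0.8},{"tx": -0.068,"ty": -0.0545,"tz": 0.2025,"yaw": 0,"claw": 0.8}]}}

```text
t: 18.93
tcp_pos: [0.5016, 0.2267, 0.1461]
orientation: [[0.008, 0.988, 0.151], [0.002, 0.151, -0.988], [-1.0, 0.009, -0.001]]
wrist_force: [0.2, 0.5, -1.6]
gripper_width: 0.306
```

Run:
```python
from h import *
s=sense();w=capture('wrist');save(w,'w9')
cc=capture('side');capture('top')
s=sense();p=np.array(s['tcp_pos']);Q=np.array(s['orientation'])
mv((.501,.2262,.135,8.8),(.501,.2262,.122,8.8))
e=p+.0525*Q[:,0];print('bolt end',e,'side proj',proj(cc,e),'hole side',proj(cc,(.501,.2262,.068)),'wrist hole',proj(w,(.501,.2262,.068),s))
cv2.imwrite('pics/s7z.png',cv2.resize(cc['frame'][110:200,200:320],None,fx=6,fy=6,interpolation=cv2.INTER_CUBIC)[:,:,::-1])
```

```text
t 19.08 tcp [0.5013 0.2275 0.1459] jaw 8.8 F [ 0.3  0.6 -1.6] w 0.306 downerr [ 0.0079  0.0019 -1.    ]
(0.501, 0.2262, 0.135, 8.8) -> tx 0.0109 ty -0.0005 tz 0.0012 yaw 0.0  dist 0.011
(0.501, 0.2262, 0.122, 8.8) -> tx 0.0239 ty -0.0006 tz 0.0012 yaw 0.0  dist 0.024
bolt end [0.50167936 0.22755294 0.09339615] side proj (np.float64(260.0476088838647), np.float64(149.65017722093927)) hole side (np.float64(260.9325128651042), np.float64(160.0556305232084)) wrist hole (np.float64(281.5520737531854), np.float64(207.9880826156764))
```

View pics/s7z.png

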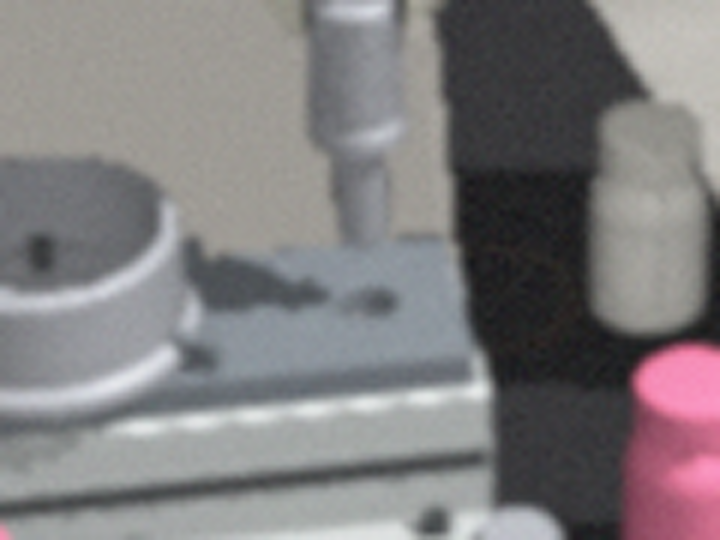

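View pics/w9.png

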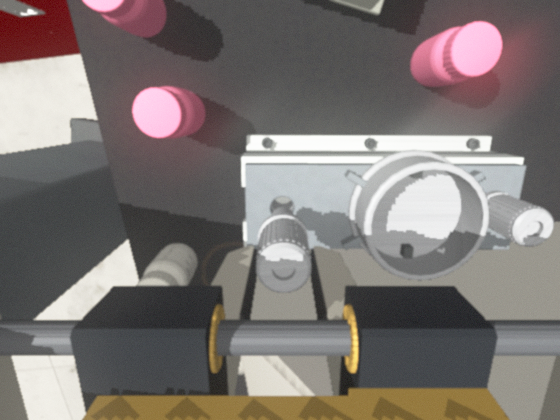

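The side view shows the bolt end directly above the hole, and the wrist view agrees. Lowering it in.

{"fn": "play_rows", "kwargs": {"series": [{"tx": 0.008,"ty": -0.0003,"tz": 0.0009,"yaw": 0,"claw": 0.8},{"tx": 0.016,"ty": -0.0003,"tz": 0.0009,"yaw": 0,"claw": 0.8},{"tx": 0.022,"ty": -0.0003,"tz": 0.0009,"yaw": 0,"claw": 0.8},{"tx": 0.027,"ty": -0.0003,"tz": 0.0009,"yaw": 0,"claw": 0.8},{"tx": 0.03,"ty": -0.0003,"tz": 0.0009,"yaw": 0,"claw": 0.8},{"tx": 0.033,"ty": -0.0003,"tz": 0.0009,"yaw": 0,"claw": 0.8},{"tx": 0.035,"ty": -0.0003,"tz": 0.0009,"yaw": 0,"claw": 0.8},{"tx": 0.035,"ty": -0.0003,"tz": 0.0009,"yaw": 0,"claw": 0.8}]}}

```text
t: 19.75
tcp_pos: [0.5013, 0.2265, 0.1105]
orientation: [[0.008, 0.988, 0.153], [0.002, 0.153, -0.988], [-1.0, 0.008, -0.001]]
wrist_force: [-0.6, 0.2, -2.4]
gripper_width: 0.31
```

Run:
```python
from h import *
capture('top')
mv((.501,.2264,.0805,8.8));print(sense()['ft_torque'])
```

```text
t 19.80 tcp [0.5014 0.2266 0.1108] jaw 8.8 F [-0.3  0.7 -1.5] w 0.308 downerr [ 0.0078  0.0019 -1.    ]
(0.501, 0.2264, 0.0805, 8.8) -> tx 0.0303 ty -0.0007 tz 0.0001 yaw 0.0  dist 0.030
[ 0.00654986 -0.11040407 -0.02049423]
```

{"fn": "play_rows", "kwargs": {"series": [{"tx": 0.003,"ty": 0,"tz": 0,"yaw": 0,"claw": 0.8},{"tx": 0.006,"ty": 0,"tz": 0,"yaw": 0,"claw": 0.8},{"tx": 0.009,"ty": 0,"tz": 0,"yaw": 0,"claw": 0.8},{"tx": 0.012,"ty": 0,"tz": 0,"yaw": 0,"claw": 0.8},{"tx": 0.012,"ty": 0,"tz": 0,"yaw": 0,"claw": 0.8}]}}

```text
t: 20.22
tcp_pos: [0.5014, 0.2265, 0.0983]
orientation: [[0.008, 0.988, 0.153], [0.002, 0.153, -0.988], [-1.0, 0.008, -0.001]]
wrist_force: [0.7, 0.2, -2.0]
gripper_width: 0.308
```

Run:
```python
from h import *
mv((.501,.2264,.0805,8.8));print(sense()['ft_torque'])
```

```text
t 20.22 tcp [0.5014 0.2265 0.0983] jaw 8.8 F [ 0.7  0.2 -2. ] w 0.308 downerr [ 0.0076  0.0017 -1.    ]
(0.501, 0.2264, 0.0805, 8.8) -> tx 0.0177 ty -0.0006 tz 0.0000 yaw 0.0  dist 0.018
[-0.0065873  -0.25970576  0.00803017]
```

It went into the receiver freely. Continuing to home.

{"fn": "play_rows", "kwargs": {"series": [{"tx": 0.004,"ty": 0,"tz": 0,"yaw": 0,"claw": 0.8},{"tx": 0.008,"ty": 0,"tz": 0,"yaw": 0,"claw": 0.8},{"tx": 0.012,"ty": 0,"tz": 0,"yaw": 0,"claw": 0.8},{"tx": 0.015,"ty": 0,"tz": 0,"yaw": 0,"claw": 0.8},{"tx": 0.017,"ty": 0,"tz": 0,"yaw": 0,"claw": 0.8},{"tx": 0.018,"ty": 0,"tz": 0,"yaw": 0,"claw": 0.8},{"tx": 0.0185,"ty": 0,"tz": 0,"yaw": 0,"claw": 0.8},{"tx": 0.0185,"ty": 0,"tz": 0,"yaw": 0,"claw": 0.8}]}}

```text
t: 20.88
tcp_pos: [0.5017, 0.2265, 0.0804]
orientation: [[0.008, 0.988, 0.153], [0.002, 0.153, -0.988], [-1.0, 0.008, -0.0]]
wrist_force: [-2.7, -2.4, 7.0]
gripper_width: 0.309
```

Run:
```python
from h import *
mv((.501,.2264,.0805,8.8));print(sense()['ft_torque'])
```

```text
t 20.88 tcp [0.5017 0.2265 0.0804] jaw 8.8 F [-2.7 -2.4  7. ] w 0.309 downerr [ 0.0078  0.0016 -1.    ]
(0.501, 0.2264, 0.0805, 8.8) -> tx -0.0001 ty -0.0007 tz -0.0000 yaw 0.0  dist 0.001
[-0.42662418  0.38845118  0.00748227]
```

{"fn": "play_rows", "kwargs": {"series": [{"tx": 0,"ty": 0,"tz": 0,"yaw": 0,"claw": 0.05},{"tx": 0,"ty": 0,"tz": 0,"yaw": 0,"claw": 0.05},{"tx": 0,"ty": 0,"tz": 0,"yaw": 0,"claw": 0.05},{"tx": 0,"ty": 0,"tz": 0,"yaw": 0,"claw": 0.05},{"tx": -0.02,"ty": 0,"tz": 0,"yaw": 0,"claw": 0.05},{"tx": -0.05,"ty": 0,"tz": 0,"yaw": 0,"claw": 0.05},{"tx": -0.08,"ty": -0.01,"tz": -0.01,"yaw": 0,"claw": 0.05},{"tx": -0.11,"ty": -0.04,"tz": -0.03,"yaw": 0,"claw": 0.05},{"tx": -0.12,"ty": -0.07,"tz": -0.04,"yaw": 0,"claw": 0.05},{"tx": -0.12,"ty": -0.07,"tz": -0.04,"yaw": 0,"claw": 0.05}]}}

```text
t: 21.72
tcp_pos: [0.4225, 0.2565, 0.2027]
orientation: [[0.01, 0.988, 0.155], [0.004, 0.155, -0.988], [-1.0, 0.011, -0.002]]
wrist_force: [0.1, -0.3, -0.3]
gripper_width: 0.475
```

Run:
```python
from h import *
np.set_printoptions(precision=4,suppress=True)
mv()
s=sense();w=capture('wrist');save(w,'w10')
c=capture('side');save(c,'s10')
cv2.imwrite('pics/s10z.png',cv2.resize(c['frame'][90:340,130:400],None,fx=2.9,fy=2.4,interpolation=cv2.INTER_CUBIC)[:,:,::-1])
t=capture('top')
for n,c,ss in (('side',c,0),('wrist',w,s),('top',t,0)):
    W=cloud(c,ss);X,Y,Z=W[...,0],W[...,1],W[...,2]
    for k,p,z0,z1,r in (('bolt',(.5015,.2266),.108,.125,.025),('drift',(.4552,.4427),.134,.15,.025),('bottle',(.402,.13),.07,.085,.03),('jar',(.443,.559),.07,.085,.03),('ring',(.551,.543),.022,.034,.06)):
        m=(Z>z0)&(Z<z1)&(np.hypot(X-p[0],Y-p[1])<r);P=W[m]
        if len(P)>20: print(n,k,len(P),P.mean(0),'zmed %.4f'%np.median(P[:,2]),np.round(cv2.minEnclosingCircle(P[:,:2].astype(np.float32))[0],4))
```

```text
t 21.72 tcp [0.4225 0.2565 0.2027] jaw 8.9 F [ 0.1 -0.3 -0.3] w 0.475 downerr [ 0.0101  0.0035 -0.9999]
side bolt 153 [0.5022 0.2301 0.1151] zmed 0.1160 [0.5022 0.2271]
side drift 139 [0.4553 0.445  0.1395] zmed 0.1400 [0.4558 0.4426]
side bottle 165 [0.4028 0.1361 0.0766] zmed 0.0774 [0.4039 0.1321]
side jar 444 [0.4444 0.5615 0.0767] zmed 0.0773 [0.4443 0.5591]
side ring 867 [0.5516 0.5449 0.0267] zmed 0.0271 [0.5511 0.542 ]
wrist bolt 780 [0.5013 0.2287 0.1163] zmed 0.1173 [0.5016 0.2263]
wrist bottle 722 [0.4055 0.1338 0.0774] zmed 0.0778 [0.4026 0.1322]
top drift 112 [0.4529 0.4422 0.1406] zmed 0.1408 [0.4537 0.4423]
top jar 244 [0.442  0.5588 0.0777] zmed 0.0780 [0.4425 0.5592]
top ring 444 [0.5491 0.542  0.0277] zmed 0.0278 [0.5497 0.5429]
```

View pics/s10z.png

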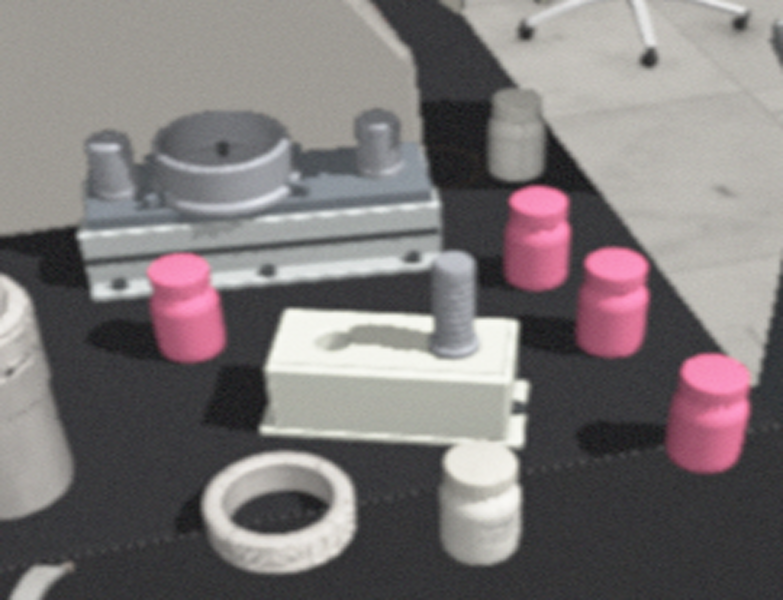

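View pics/w10.png

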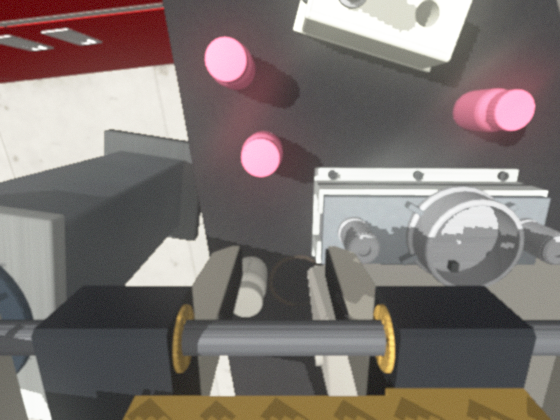

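The bolt top is at 0.116–0.117 m, level with the bolt that was already fitted. The drift, the bottle, the jar and the ring all stand as they should. Handing in.

```bash
python3 -c "
from bench import hand_in
print(hand_in())"
```

```text
the job is handed in; nothing more can be done
None
```

The job is done and handed in at about 22 s of the 67 s allowed. `hand_in` gives no verdict, so what follows rests on my own checks.

**What I did**
1. **Bottle:** I stood it upright on the bench at about (0.403, 0.131), well clear of the holder.
2. **Feeling and levering:** The wrist picture showed the bore crept towards +x. The drift nose went into it with no contact force. I levered it towards −x against about 5 N and pressed the drift home. The collar stopped dead on the plate at about 33 N with no further travel.
3. **Drift:** I put it back in the near bore of the tool block, with its collar on top.
4. **Bolt:** I lowered it freely through the plate and receiver until the collar met the plate at 7 N, then released it.

**Last checks**
- **Bolt:** Its top is at 0.116–0.117 m. That is level with the fitted bolt, and 2 mm higher than it read in the tool block, as the heights require.
- **Drift and bottle:** Both are upright where I left them.
- **Screw ring and second bottle:** Both are within about 1 mm of where they started.
- **Forces:** Wrist force stayed at or below about 33 N in every reading I took.

**What disagreed or went wrong**
- One early move call was refused because I had left out the claw value; nothing moved.
- The tool picked up a tilt of about 0.5° while pressing the drift, but the bolt still went in without jamming.
- The wrist camera disagreed with the other views on the tool-block bore by up to about 2 mm, so there I went by the side view, the block's outline and the drift's original position.

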